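# Hang the air screwdriver on the bench rail

### The job

Take the large S-hook off the stock bar and hook it over the bench's air-tool rail, about midway between the pressure regulator and the outlet manifold. Then draw the screwdriver out of its leaning holster and hang it by its bail from the S-hook's lower curl, so that it hangs free, upright and still. Leave the small S-hook, carton, screw tray and castor where they are.

Things in the scene. Friction and masses are not known exactly. Their poses are not given: they have to be found in the camera images.
- rail: air-tool rail, fixed: level steel tube, 20 mm diameter, 440 mm long, along its y axis, tube axis 330 mm above the bench. Aluminium uprights 30 mm square, 360 mm tall, 200 mm to either side, feet 75 x 50 mm. Origin on the bench under the tube's middle; x points away from the robot, give or take the yaw
- regulator: filter-regulator clamped on the rail's +y part, fixed: grey block 50 x 46 x 50 mm (x, y, z) round the tube, black knob up to 55 mm above the tube's axis, two gauges, clear bowl of 36 mm diameter down to 97 mm below it. Origin on the tube's axis at the block's centre, axes as the rail
- manifold: outlet manifold clamped on the rail's -y part, fixed: aluminium block 40 x 60 x 36 mm (x, y, z) with two couplings down to 52 mm below the tube's axis. Origin on the tube's axis at the block's centre, axes as the rail. 240 to 260 mm from the regulator; the tube between them is free
- stock: stock bar for spare S-hooks, fixed: level steel bar, 10 mm diameter, along its y axis, axis 240 mm above the bench, on two 14 mm posts 120 mm to either side, feet 70 x 36 mm. Origin on the bench under the bar's middle. A large and a small S-hook hang on it about 90 mm apart, either way round
- shook_center (a point): centre of the large S-hook, loose: bent 8 mm round steel rod, 110 g, 120 mm tall, 52 mm wide; hangs upright, its plane square to the stock bar. z up, y normal to the hook's plane (the 8 mm way), x in its plane, away from the robot give or take the yaw. Two arcs (rod's centre line 22 mm radius) centred 34 mm above and below this point, joined by a straight tangent stem slanting through it
- shook_upper (a point): centre of the large S-hook's upper curl (inner radius 18 mm), the one to go over the rail; axes as shook_center. Its rod's open end is at x = +22 mm level with this point; it runs over the top to the -x side, then into the stem. Mouth 30 mm wide: a bar in it comes out towards +x and down, along the stem (40 degrees from vertical). Hung, the bar's top is 17.7 mm above this point
- shook_lower (a point): centre of the large S-hook's lower curl (inner radius 18 mm), the one to carry the screwdriver; axes as shook_center. From the stem on its +x side the rod runs under the bottom to its open end at x = -22 mm level with this point. Mouth 30 mm wide, open towards -x and up. A thing hung in it rests on the rod 17.7 mm below this point
- smallhook_center (a point): centre of the small S-hook (5 mm rod, 70 mm tall, 30 mm wide), loose, hanging on the stock bar: leave it alone
- holster: screwdriver's holster, fixed: base plate 130 x 90 x 8 mm with a steel tube, 38 mm bore, 44 mm outside, leaning 35 degrees from upright towards the holster's +x axis (away from the robot, give or take the yaw). Origin on the bench under the base's centre; in mm from it the bore's floor is at (-30, 0, 36), its mouth at (18, 0, 105); bore 84 mm deep
- driver_grip (a point): point on the straight air screwdriver's axis in its ribbed grip, where to grasp it. z from bit to bail, y across the bail. Loose, 375 to 625 g, mass centre 44 mm below this point. 215 mm long: bit tip 119 mm below, nose to 67 mm below, body 34 mm diameter from there to 38 mm above, then a nipple 12 mm wide, 10 mm tall. Stands in the holster, leaning as its bore; the bore's rim is 35 mm below
- driver_bail (a point): middle of the bail's top on the wire's centre line, 93.5 mm from driver_grip along z, same axes. The bail is a rigid stirrup of 5 mm wire in the tool's yz plane: legs at y = +-19 mm from 31 mm above driver_grip, its top level for 12 mm; 43 mm free under it down to the nipple. Hung at rest it lies 15.2 mm below shook_lower
- carton_center (a point): centre of a cardboard carton 115 x 75 x 60 mm, loose, on the bench: leave it alone
- tray_center (a point): centre of an open yellow tray of screws 120 x 90 x 32 mm, loose, on the bench: leave it alone
- castor_center (a point): middle (30 mm up) of an office-chair castor on its twin 50 mm wheels, 52 mm wide, steel stem up to 78 mm, loose: leave it alone
Not all that is in view belongs to the job. There is more than one size of the part that bears driver_grip; the job needs the middle-sized.

How it is judged:
By the outcome, as a careful person would: the job done as asked, in the order asked, and still so for the second after the job is handed in, with the robot touching nothing.
It also fails if it takes over 67 s, if anything falls off the work surface, if the arm or the gripper's body presses on something with over 40 N, if the wrist force passes 120 N, or if a joint passes its speed limit or range.

### The arm

A 6-joint arm with a two-finger parallel gripper is mounted at the origin on the work surface. World frame = base frame: x ahead of the robot, y to its left, z up, the work surface at z = 0. Lengths are in m, angles in rad, forces in N, time in s.
With the tool pointing down it reaches from about 0.3 to 0.875 m from the base axis. Payload 4.2 kg.
Tool frame: the origin (TCP) lies at the very end of the fingers, on their centre line; the grasp point (between the pads) lies 19 mm behind it; y points along the fingers, z is the direction in which the jaws open and shut, and the axes are right-handed (so a half turn about y gives the same grasp; the last joint's range is limited). The gripper opens to 85 mm and grips with 20 to 120 N. Pads are 22 mm wide; open, the fingers measure 114 mm over their backs; the gripper's body (76 mm by 85 mm) begins 54 mm behind the grasp point. The pads swing forward as they close: fully open they stand 13 mm farther back than shut.
Start: joints at [1.261, 0.32, 1.565, -0, 1.257, -0.02], TCP at [0.164, 0.551, 0.231] pointing down, gripper open.
Joint ranges: [-3.11, 3.11], [-0.84, 2.01], [0.21, 2.61], [-1.34, 4.49], [0.05, 2.63], [-2.56, 2.56]. Speed limits (rad/s): [2.57, 2.57, 3.14, 3.14, 3.14, 3.14].

### API

Orientations are given as [roll, pitch, yaw] about the fixed x, y, z axes, in that order (R = Rz(yaw) Ry(pitch) Rx(roll)).
In Python, from bench import bot, cams, order gives the robot as it stands.
- The arm moves only by the tool arm_command, never from a script. Its argument "increments" is a list of rows, each an object of numbers: "hand": the opening, from 0 (shut) to 1 (fully open); "tx", "ty", "tz": the shift along the tool's x, y, z in cm; "twist": the turn about the tool's y in degrees. In form: [{"hand": .., "tx": .., "ty": .., "tz": .., "twist": ..}, ...]. A call has 1 to 5 rows; each row is the pose to reach, as a shift and turn from the pose measured when the call began, along the tool's axes at that moment; what a row does not reach only later rows make up. A row lasts 1/10 s, in which the tool goes at most 50 mm and 8.59 degrees, less where a joint would pass 70% of its speed; a pose out of reach is approached as far as the arm can. A call with a gripper value outside its range is refused whole. The fingers move at their own pace and stop on an object; "grip_force" is the grip in N (left out, the last holds). Time passes only in rows, so rows that repeat a pose let the fingers close. It gives the time, the measured TCP pose, the force and the opening at its end, in the units of the state.
- bot.get_obs(): the state, without advancing time (a new reading comes with each control period).
- cams.snapshot(name): name is "side" or "top"; returns (picture, depth): 480x640x3 uint8, red, green, blue; 480x640 float32, m along the optical axis (not along the pixel's ray), 0 where there is no reading.
- cams.get_calibration(name): a dict with "fx", "fy", "cx", "cy" (pixels), "cam_to_world" (4x4, takes a point from camera to world coordinates). Camera axes: x right, y up, looking along -z (the intrinsics and any distortion apply to the point x, -y, -z); pixel columns grow to the right and rows downward; lengths in m; the calibration is good to about 2 mm. A picture is of the moment at which its call begins. get_calibration takes no time and is no camera call.
- order.finish_job(): hands the job in, once; it reports no verdict.
The state is a dict: "time_s": time; "joints": joint angles; "joint_velocities": joint speeds; "tau": joint torques, N m; "eef_pos": TCP position; "tool_rot": TCP orientation; "force": force on the tool from outside, world axes, zero at the start; "ft_torque": the same for the moment, N m; "gripper_width": opening from 0.0 (shut) to 1.0 (fully open).
Only numpy, scipy, OpenCV 4.12 (cv2) and the standard library are available. Lean on these libraries where they do the work, as an engineer would, in place of code of your own. Each camera call takes 0.05 s, during which the arm holds its last target.

## Working session

There is one attempt and no reset: what is moved stays moved. The work goes in short steps, Python scripts to look and compute and a tool call to move; the robot and the scene stay as the last step left them, time stands still between calls to the robot, and variables do not carry over. Pictures are saved under pics/ and viewed, and the job is handed in when it is done.

Besides the shell and the picture viewer there is one more tool, called after ">>>" as name([rows], argument=value, ...), one row to a line, values as JSON. arm_command: Moves the arm, as the interface text tells. Its arguments: {"type":"object","properties":{"increments":{"type":"array","items":{"type":"object","properties":{"hand":{"type":"number"},"tx":{"type":"number"},"ty":{"type":"number"},"tz":{"type":"number"},"twist":{"type":"number"}}}},"grip_force":{"type":"number"}},"required":["increments"]}

```bash
ls; mkdir -p pics
cat > h.py <<'E'
import numpy as np, cv2, sys
sys.path.insert(0,'.')
from bench import bot,cams,order
def save(n,f,crop=None,s=1):
    im,d=cams.snapshot(n); np.savez(f'{f}.npz',im=im,d=d)
    cv2.imwrite(f'pics/{f}.png',im[:,:,::-1])
    return im,d
def P(n,u,v,d):
    c=cams.get_calibration(n); T=np.array(c['cam_to_world'])
    p=np.array([(u-c['cx'])/c['fx']*d,-(v-c['cy'])/c['fy']*d,-d,1]); return (T@p)[:3]
E
python3 - <<'E'
from h import *
o=bot.get_obs(); print(o)
for n in('side','top'):
    save(n,n+'0'); print(cams.get_calibration(n))
E
```

```text
pics
{'time_s': 0.0, 'joints': array([ 1.26098829e+00,  3.20303997e-01,  1.56568251e+00, -1.81382761e-05,
        1.25738848e+00, -2.00067748e-02]), 'joint_velocities': array([ 0.00026453, -0.00016388, -0.00106788, -0.00182555,  0.00111208,
        0.00106851]), 'tau': array([-2.25213662e-03, -4.15520883e+01, -2.34156829e+01, -2.99107969e-04,
        8.44745751e-03,  2.37928742e-05]), 'eef_pos': array([0.16417629, 0.55056749, 0.23047396]), 'tool_rot': array([-1.57257865e+00,  1.84150969e-05, -2.89795668e-01]), 'force': array([-0.77865756,  0.5275123 , -0.80163633]), 'ft_torque': array([-0.08751339,  0.02729173, -0.00714949]), 'gripper_width': 0.9987103322000925}
{'fx': 502.54800635285693, 'fy': 502.54800635285693, 'cx': 319.1232131524141, 'cy': 240.7457600778779, 'cam_to_world': array([[ 0.96425945,  0.19562367, -0.17870392,  0.37114404],
       [-0.26494734,  0.70534471, -0.65748898, -0.82817353],
       [-0.00257254,  0.68133709,  0.73196527,  1.06754432],
       [ 0.        ,  0.        ,  0.        ,  1.        ]])}
{'fx': 597.6574835756978, 'fy': 597.6574835756978, 'cx': 319.77804201340723, 'cy': 244.36206159537878, 'cam_to_world': array([[-0.01174147,  0.98836607, -0.15163987,  0.31486573],
       [-0.99991814, -0.01237664, -0.00324547, -0.03908034],
       [-0.00508451,  0.15158935,  0.98843048,  1.83302657],
       [ 0.        ,  0.        ,  0.        ,  1.        ]])}
```

View pics/side0.png

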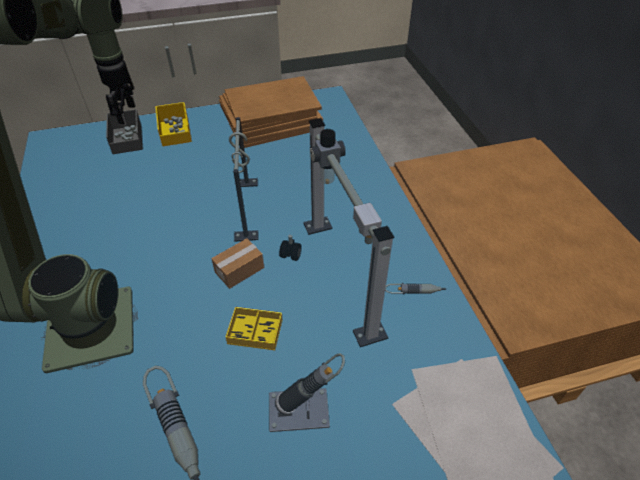

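View pics/top0.png

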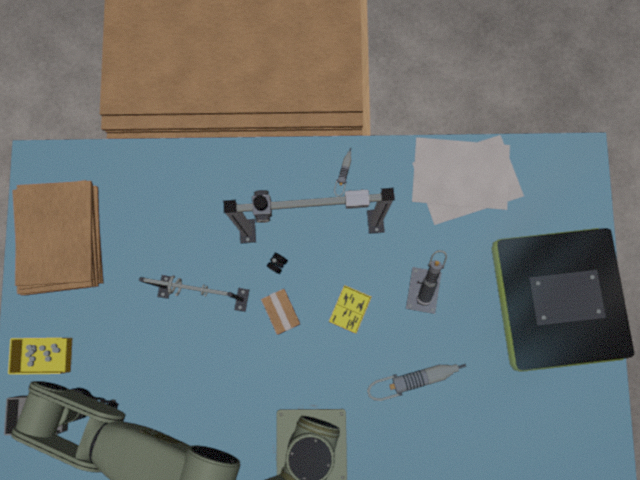

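The side view shows the holster at about (300,400), the stock bar at (240,180), and the rail between its regulator (328,150) and manifold (368,217). The top view shows the stock at (195,288), the rail at (310,203) and the holster at (425,290). The middle-sized driver is the one in the holster. I'll zoom in on these.

Run:
```python
from h import *
for f,n,(u0,v0,u1,v1),s in [('side0','sa',(195,105,315,255),5),('side0','sb',(260,345,360,435),7),('top0','ta',(130,260,260,320),6),('top0','tb',(395,240,460,320),7),('top0','tc',(215,175,405,255),4),('side0','sc',(295,110,405,350),3)]:
    im=np.load(f+'.npz')['im'][v0:v1,u0:u1,::-1]
    cv2.imwrite(f'pics/{n}.png',cv2.resize(im,None,fx=s,fy=s,interpolation=cv2.INTER_CUBIC)[:600,:800])
```

```text
(no output)
```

View pics/sa.png

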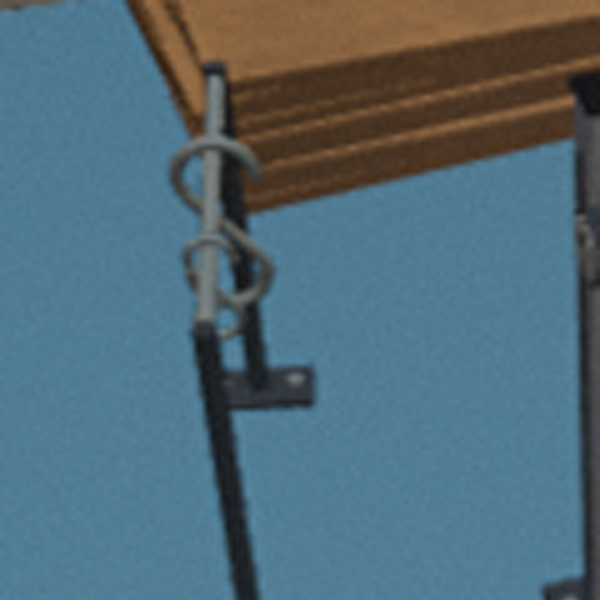

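View pics/sb.png

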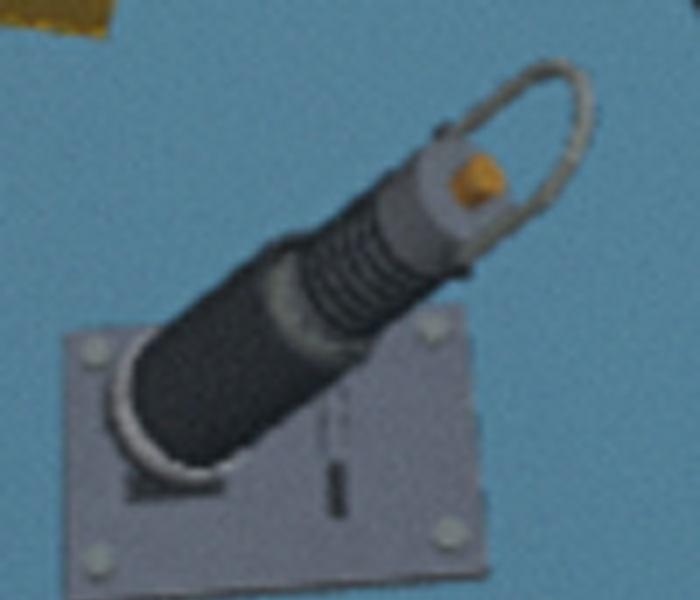

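View pics/ta.png

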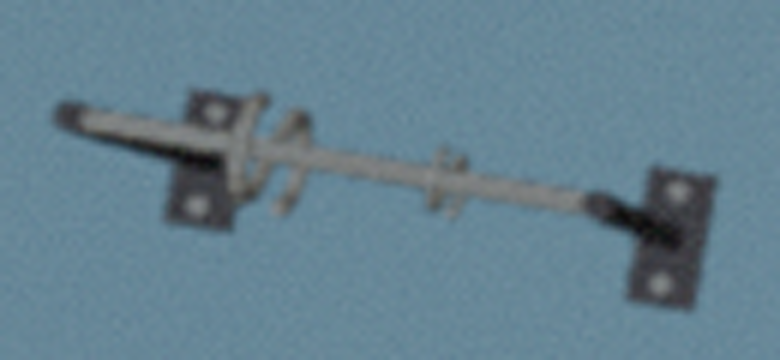

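View pics/tb.png

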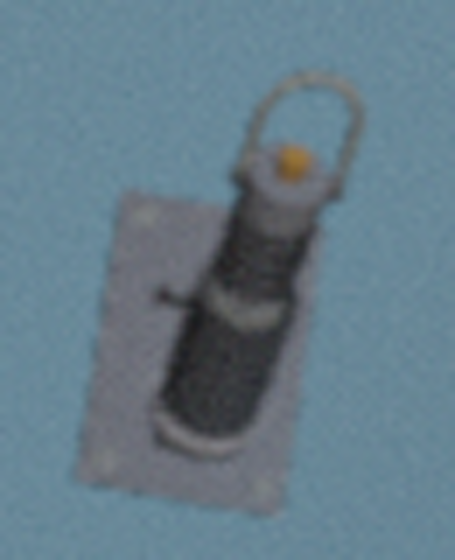

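View pics/tc.png

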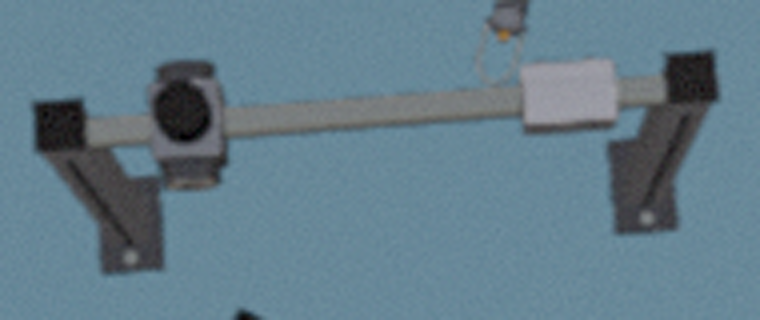

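View pics/sc.png

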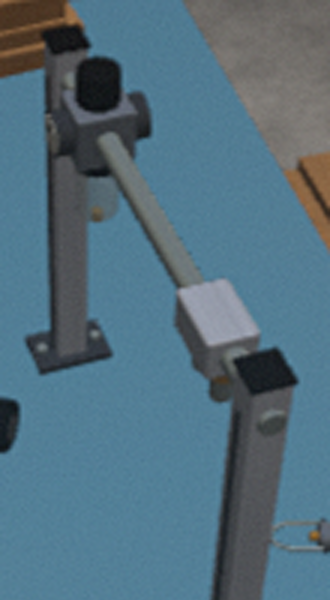

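Everything is clear in the zooms. The large hook is at the far (+y) end of the stock bar. All the mouths face the way the task describes, and the bail arch is across the lean. Now I'll measure.

```bash
cat >> h.py <<'E'
def ray(n,u,v):
    c=cams.get_calibration(n);T=np.array(c['cam_to_world'])
    d=T[:3,:3]@np.array([(u-c['cx'])/c['fx'],-(v-c['cy'])/c['fy'],-1]); return T[:3,3],d
def Z(n,u,v,z):
    o,d=ray(n,u,v); return o+d*(z-o[2])/d[2]
def tri(a,b):
    o1,d1=ray('side',*a);o2,d2=ray('top',*b)
    s=np.linalg.lstsq(np.c_[d1,-d2],o2-o1,rcond=None)[0]
    p,q=o1+d1*s[0],o2+d2*s[1]; return (p+q)/2,np.linalg.norm(p-q)
E
python3 - <<'E'
from h import *
np.set_printoptions(precision=4,suppress=True)
A=lambda o,s,p:(o[0]+(p[0]+.5)/s-.5,o[1]+(p[1]+.5)/s-.5)
sa=lambda *p:A((195,105),5,p); sb=lambda *p:A((260,345),7,p); ta=lambda *p:A((130,260),6,p); tb=lambda *p:A((395,240),7,p); tc=lambda *p:A((215,175),4,p); sc=lambda *p:A((295,110),3,p)
print('stock bar top', [Z('top',*ta(*p),.24) for p in((90,121),(585,200))])
print('stock bar side', [Z('side',*sa(*p),.24) for p in((216,85),(205,318))])
print('stock ends top',[Z('top',*ta(*p),.245) for p in((70,114),(597,203))])
print('stock feet top',[Z('top',*ta(*p),.005) for p in((207,160),(672,238))])
print('rail top',[Z('top',*tc(*p),.33) for p in((90,131),(230,122),(515,102),(660,91))])
print('upright tops',[Z('top',*tc(*p),.36) for p in((60,125),(691,77))], [Z('side',*sc(*p),.36) for p in((67,40),(264,372))])
print('manif top',[Z('top',*tc(*p),.348) for p in((522,65),(612,60),(616,122),(525,127))])
print('manif side',[Z('side',*sc(*p),.348) for p in((177,291),(225,280),(258,333),(203,347))])
print('reg knob',Z('top',*tc(182,110),.385),Z('side',*sc(100,68),.385))
print('small hook top at bar',[Z('top',*ta(*p),.25) for p in ((447,178),)],'large',[Z('top',*ta(*p),.25) for p in((247,150),)])
print('large tri top-curl', [Z('top',*ta(*p),z) for p,z in (((258,103),.235),((240,195),.227))])
print('side large: left extreme', [tri(sa(172,180),ta(240,190))])
# holster
print('base corners top',[Z('top',*tb(*p),.008) for p in((124,195),(310,235),(282,515),(80,483))])
print('base corners side',[Z('side',*sb(*p),.008) for p in((65,333),(465,305),(488,575),(66,598))])
print('nipple top',tri(sb(485,178),tb(296,155)))
print('bail top',tri(sb(560,70),tb(325,78)))
print('bail',tri(sb(585,85),tb(318,75)))
print('legs L',tri(sb(447,132),tb(245,170)),'R',tri(sb(463,270),tb(338,190)))
E
```

```text
stock bar top [array([0.4693, 0.4361, 0.24  ]), array([0.4314, 0.2148, 0.24  ])]
stock bar side [array([0.4714, 0.4314, 0.24  ]), array([0.4322, 0.2218, 0.24  ])]
stock ends top [array([0.4721, 0.4437, 0.245 ]), array([0.4297, 0.2086, 0.245 ])]
stock feet top [array([0.4714, 0.4457, 0.005 ]), array([0.4288, 0.2077, 0.005 ])]
rail top [array([0.6443, 0.1772, 0.33  ]), array([0.649 , 0.0872, 0.33  ]), array([ 0.6598, -0.0962,  0.33  ]), array([ 0.6659, -0.1896,  0.33  ])]
upright tops [array([0.6418, 0.1918, 0.36  ]), array([ 0.6677, -0.2064,  0.36  ])] [array([0.6437, 0.1904, 0.36  ]), array([ 0.6682, -0.2075,  0.36  ])]
manif top [array([ 0.6798, -0.1004,  0.348 ]), array([ 0.6823, -0.1578,  0.348 ]), array([ 0.6419, -0.1594,  0.348 ]), array([ 0.6394, -0.1016,  0.348 ])]
manif side [array([ 0.642 , -0.1074,  0.348 ]), array([ 0.6779, -0.1057,  0.348 ]), array([ 0.682 , -0.1615,  0.348 ]), array([ 0.6419, -0.1642,  0.348 ])]
reg knob [0.6448 0.1123 0.385 ] [0.6487 0.111  0.385 ]
small hook top at bar [array([0.4411, 0.2743, 0.25  ])] large [array([0.4546, 0.3631, 0.25  ])]
large tri 
[... 188 characters left out ...]
[array([ 0.5197, -0.3161,  0.008 ]), array([ 0.5011, -0.3968,  0.008 ]), array([ 0.3795, -0.3796,  0.008 ]), array([ 0.3943, -0.2926,  0.008 ])]
base corners side [array([ 0.3975, -0.295 ,  0.008 ]), array([ 0.5241, -0.3199,  0.008 ]), array([ 0.5066, -0.4071,  0.008 ]), array([ 0.3806, -0.3797,  0.008 ])]
nipple top (array([ 0.517 , -0.3612,  0.168 ]), np.float64(2.591492583368398e-05))
bail top (array([ 0.5387, -0.3632,  0.2213]), np.float64(0.0035598294700082624))
bail (array([ 0.5439, -0.3631,  0.2096]), np.float64(0.0010717837166032528))
legs L (array([ 0.5116, -0.3415,  0.1625]), np.float64(0.0004470117273040245)) R (array([ 0.5047, -0.3801,  0.1549]), np.float64(0.001067297821116731))
```

```bash
cat >> h.py <<'E'
from scipy.spatial.transform import Rotation as Ro
np.set_printoptions(precision=4,suppress=True)
def inc(xyz,yaw=None):
    o=bot.get_obs(); R=Ro.from_euler('xyz',o['tool_rot']).as_matrix()
    d=R.T@(np.array(xyz)-o['eef_pos'])*100
    # current yaw from tool x
    cy=np.arctan2(R[1,0],R[0,0]); tw=0 if yaw is None else -np.degrees((yaw-cy+np.pi)%(2*np.pi)-np.pi)
    print('tx %.2f ty %.2f tz %.2f twist %.1f | n=%.1f'%(*d,tw,np.linalg.norm(d)))
def st():
    o=bot.get_obs(); print('t %.2f'%o['time_s'],'pos',o['eef_pos'],'rot',o['tool_rot'],'F',o['force'],'w %.3f'%o['gripper_width'])
E
python3 -c "
from h import *
inc((.40,.40,.32),-.178)
inc((.4301,.3689,.32),-.178)
inc((.4301,.3689,.213),-.178)"
```

```text
tx 26.90 ty -8.93 tz -7.71 twist -6.4 | n=29.4
tx 30.68 ty -8.93 tz -9.83 twist -6.4 | n=33.4
tx 30.68 ty 1.77 tz -9.81 twist -6.4 | n=32.3
```

>>> arm_command([
  {"hand":0.45,"tx":2,"ty":-4.5,"tz":-0.5,"twist":-1},
  {"hand":0.45,"tx":6,"ty":-7,"tz":-2,"twist":-3},
  {"hand":0.45,"tx":10,"ty":-9,"tz":-3.5,"twist":-5},
  {"hand":0.45,"tx":14,"ty":-9,"tz":-4.7,"twist":-6.4},
  {"hand":0.45,"tx":18,"ty":-9,"tz":-6,"twist":-6.4},
], grip_force=80)

```text
time_s: 0.6
eef_pos: [0.3208, 0.4409, 0.3212]
tool_rot: [-1.571, -0.0, -0.177]
force: [0.1, 0.1, -0.1]
gripper_width: 0.448
```

```bash
python3 -c "
from h import *
st()
inc((.4301,.3689,.32),-.178)"
```

```text
t 0.60 pos [0.3208 0.4409 0.3212] rot [-1.5712 -0.0004 -0.1773] F [ 0.0846  0.0593 -0.1262] w 0.448
tx 12.03 ty 0.13 tz -5.16 twist 0.0 | n=13.1
```

>>> arm_command([
  {"hand":0.45,"tx":4,"tz":-1.7},
  {"hand":0.45,"tx":8,"tz":-3.5},
  {"hand":0.45,"tx":12,"tz":-5.15},
  {"hand":0.45,"tx":12,"tz":-5.15},
  {"hand":0.45,"tx":12,"tz":-5.15},
])

```text
$.increments[0]: bad value
```

```bash
cat >> h.py <<'E'
def look(n,f,box,s):
    im,_=save(n,f); u0,v0,u1,v1=box
    cv2.imwrite(f'pics/{f}_z.png',cv2.resize(im[v0:v1,u0:u1,::-1],None,fx=s,fy=s,interpolation=cv2.INTER_CUBIC)[:600,:800])
E
python3 -c "
from h import *
st()
inc((.4301,.3689,.213),-.178)
look('side','s1',(170,60,320,210),4)"
```

```text
t 0.60 pos [0.3208 0.4409 0.3212] rot [-1.5712 -0.0004 -0.1773] F [ 0.0846  0.0593 -0.1262] w 0.448
tx 12.03 ty 10.83 tz -5.15 twist 0.0 | n=17.0
```

View pics/s1_z.png

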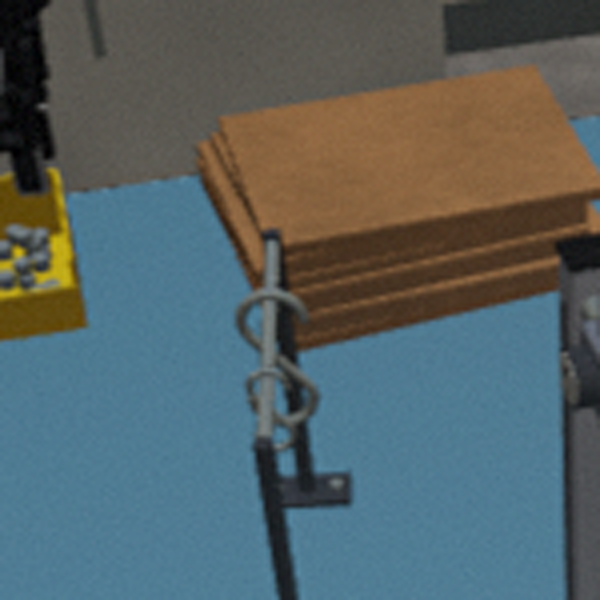

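All five fields are required in each row.

>>> arm_command([
  {"hand":0.45,"tx":4,"ty":0,"tz":-1.7,"twist":0},
  {"hand":0.45,"tx":8,"ty":0,"tz":-3.5,"twist":0},
  {"hand":0.45,"tx":12,"ty":0,"tz":-5.15,"twist":0},
  {"hand":0.45,"tx":12,"ty":3,"tz":-5.15,"twist":0},
  {"hand":0.45,"tx":12,"ty":5,"tz":-5.15,"twist":0},
])

```text
time_s: 1.15
eef_pos: [0.4352, 0.3632, 0.2697]
tool_rot: [-1.576, -0.004, -0.185]
force: [-0.4, 0.7, 0.3]
gripper_width: 0.451
```

```bash
python3 -c "
from h import *
st()
inc((.4301,.3689,.213),-.178)
look('side','s2',(170,60,320,210),4)
look('top','t2',(130,250,280,330),5)"
```

```text
t 1.15 pos [0.4352 0.3632 0.2697] rot [-1.5764 -0.0042 -0.1852] F [-0.3899  0.7136  0.2887] w 0.451
tx -0.63 ty 5.67 tz 0.49 twist -0.4 | n=5.7
```

View pics/s2_z.png

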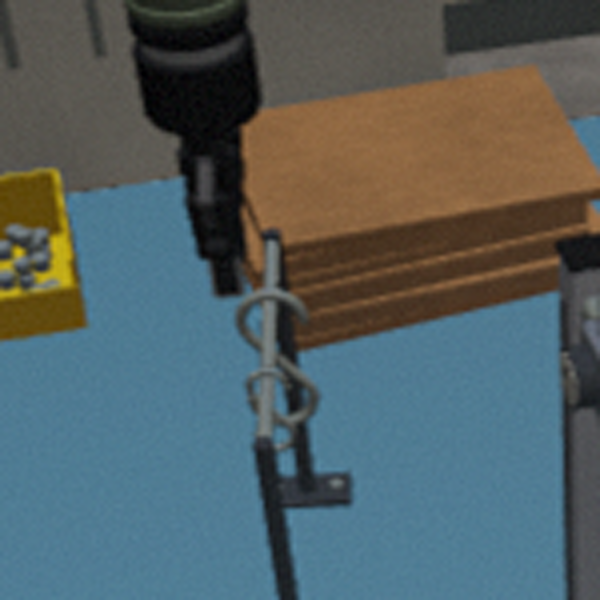

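View pics/t2_z.png

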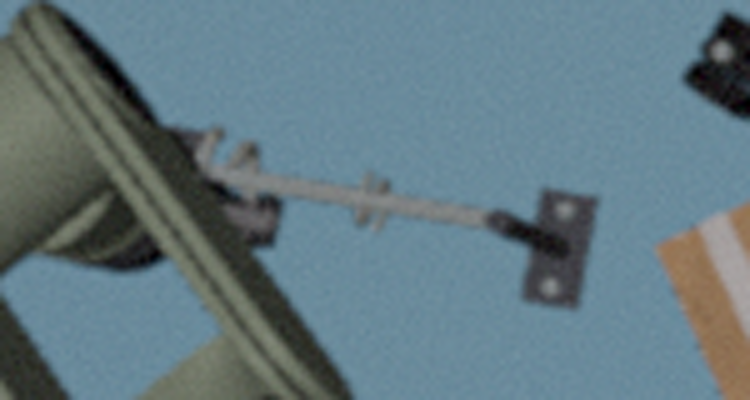

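The fingers are beside the hook on the robot's side, at side-view zoom (225,290), and the hook is undisturbed. I'll descend from here.

```bash
python3 -c "
from h import *
st()
inc((.4301,.3689,.213),-.178)"
```

```text
t 1.25 pos [0.4333 0.363  0.2681] rot [-1.5809 -0.0003 -0.1832] F [-0.5528 -0.3847  0.6074] w 0.448
tx -0.42 ty 5.50 tz 0.57 twist -0.3 | n=5.5
```

>>> arm_command([
  {"hand":0.45,"tx":-0.4,"ty":1,"tz":0.55,"twist":-0.3},
  {"hand":0.45,"tx":-0.4,"ty":2.5,"tz":0.55,"twist":-0.3},
  {"hand":0.45,"tx":-0.4,"ty":4,"tz":0.55,"twist":-0.3},
  {"hand":0.45,"tx":-0.4,"ty":5.5,"tz":0.55,"twist":-0.3},
  {"hand":0.45,"tx":-0.4,"ty":5.5,"tz":0.55,"twist":-0.3},
])

```text
time_s: 1.75
eef_pos: [0.4291, 0.3688, 0.2115]
tool_rot: [-1.583, 0.002, -0.177]
force: [0.4, 0.4, 0.1]
gripper_width: 0.452
```

```bash
python3 -c "
from h import *
st()
inc((.4301,.3689,.213),-.178)
look('side','s3',(170,60,320,210),4)"
```

```text
t 1.75 pos [0.4291 0.3688 0.2115] rot [-1.5832  0.0019 -0.1769] F [0.3852 0.3691 0.0713] w 0.452
tx 0.10 ty -0.15 tz 0.03 twist 0.1 | n=0.2
```

View pics/s3_z.png

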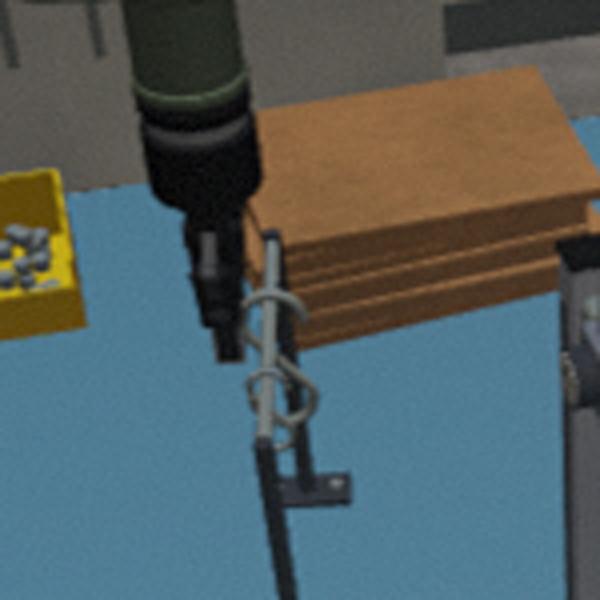

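Near finger edge at zoom x=243 and rod at 238–249, so the pads only just overlap the rod. I'll shift 6 mm toward the bar, whose left edge is at 262, and then close.

>>> arm_command([
  {"hand":0.45,"tx":0.3,"ty":-0.1,"tz":0,"twist":0},
  {"hand":0.45,"tx":0.65,"ty":-0.1,"tz":0,"twist":0},
  {"hand":0.45,"tx":0.65,"ty":-0.1,"tz":0,"twist":0},
  {"hand":0.25,"tx":0.65,"ty":-0.1,"tz":0,"twist":0},
  {"hand":0.25,"tx":0.65,"ty":-0.1,"tz":0,"twist":0},
])

```text
time_s: 2.3
eef_pos: [0.4362, 0.3681, 0.214]
tool_rot: [-1.581, 0.0, -0.177]
force: [-0.7, 0.2, 0.8]
gripper_width: 0.253
```

```bash
python3 -c "
from h import *
st()
look('side','s4',(170,60,320,210),4)"
```

```text
t 2.30 pos [0.4362 0.3681 0.214 ] rot [-1.5812  0.0002 -0.1771] F [-0.6584  0.2487  0.793 ] w 0.253
```

View pics/s4_z.png

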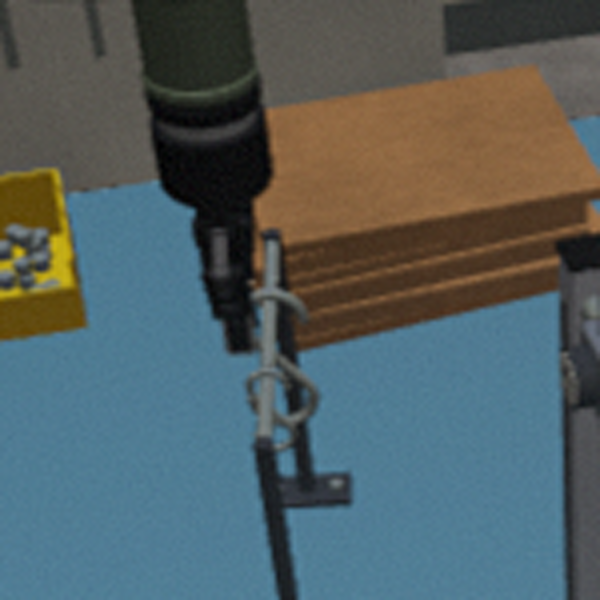

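The finger now covers the rod and is clear of the bar. Closing.

>>> arm_command([
  {"hand":0.1,"tx":0,"ty":0,"tz":0,"twist":0},
  {"hand":0,"tx":0,"ty":0,"tz":0,"twist":0},
  {"hand":0,"tx":0,"ty":0,"tz":0,"twist":0},
  {"hand":0,"tx":0,"ty":0,"tz":0,"twist":0},
  {"hand":0,"tx":0,"ty":0,"tz":0,"twist":0},
], grip_force=80)

```text
time_s: 2.85
eef_pos: [0.4362, 0.3679, 0.2141]
tool_rot: [-1.581, 0.0, -0.177]
force: [-0.8, -1.3, 1.2]
gripper_width: 0.069
```

```bash
python3 -c "
from h import *
st()
look('side','s5',(170,60,320,210),4)"
```

```text
t 2.85 pos [0.4362 0.3679 0.2141] rot [-1.5814  0.0001 -0.1771] F [-0.7506 -1.3447  1.2482] w 0.069
```

View pics/s5_z.png

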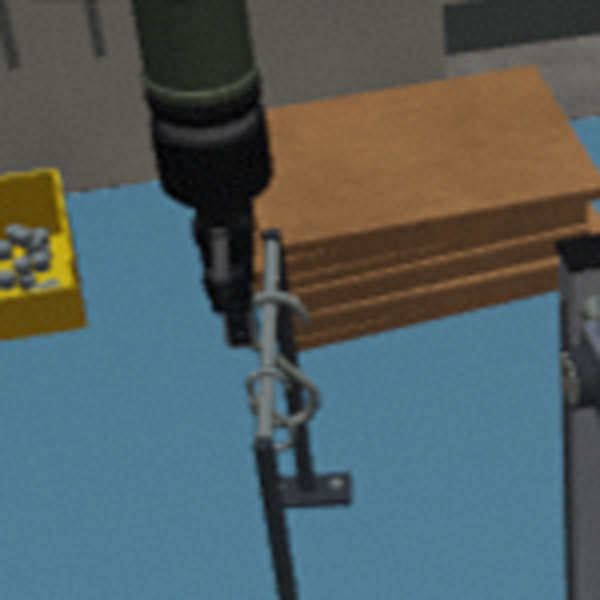

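The fingers stopped at 6 mm, consistent with the rod (8 mm nominal). Now lifting the hook up and back out.

>>> arm_command([
  {"hand":0,"tx":0,"ty":-0.5,"tz":0,"twist":0},
  {"hand":0,"tx":0,"ty":-1.1,"tz":0,"twist":0},
  {"hand":0,"tx":-1.0,"ty":-2.3,"tz":0,"twist":0},
  {"hand":0,"tx":-2.0,"ty":-3.5,"tz":0,"twist":0},
  {"hand":0,"tx":-3.0,"ty":-4.7,"tz":0,"twist":0},
])

```text
time_s: 3.4
eef_pos: [0.4057, 0.374, 0.2625]
tool_rot: [-1.581, -0.0, -0.177]
force: [0.4, -0.2, -1.2]
gripper_width: 0.073
```

>>> arm_command([
  {"hand":0,"tx":-2.0,"ty":-3,"tz":0,"twist":0},
  {"hand":0,"tx":-3,"ty":-7,"tz":0,"twist":0},
  {"hand":0,"tx":-3,"ty":-11,"tz":0,"twist":0},
  {"hand":0,"tx":-3,"ty":-13,"tz":0,"twist":0},
  {"hand":0,"tx":-3.0,"ty":-13,"tz":0,"twist":0},
])

```text
time_s: 3.9
eef_pos: [0.3762, 0.3815, 0.397]
tool_rot: [-1.574, -0.005, -0.176]
force: [-0.4, 0.1, -2.1]
gripper_width: 0.071
```

```bash
python3 -c "
from h import *
look('side','s6',(170,10,370,160),4)
look('top','t6',(100,200,300,350),4)
st()"
```

```text
t 4.00 pos [0.3756 0.3805 0.3924] rot [-1.5807  0.0001 -0.1764] F [-0.2792  0.2893 -1.6242] w 0.070
```

View pics/s6_z.png

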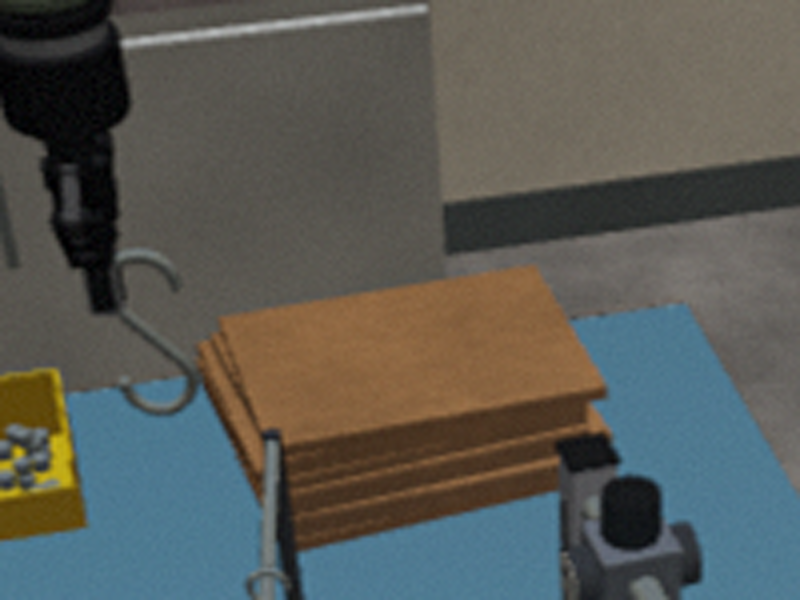

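View pics/t6_z.png

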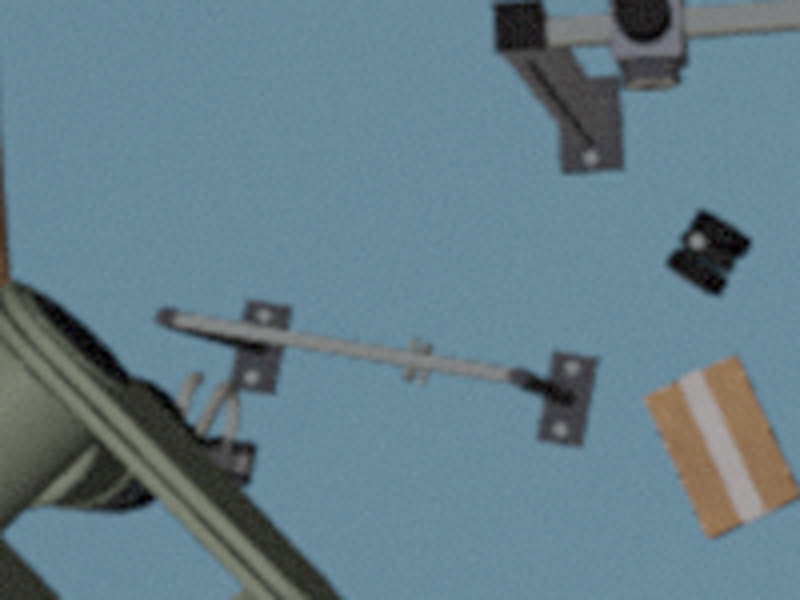

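The hook is off the bar and held, with the small hook still in place. I'll measure the hook's pose relative to the tool by casting rays onto the hook's plane.

```bash
cat >> h.py <<'E'
def plane(n,u,v,p0,nrm):
    o,d=ray(n,u,v); return o+d*(((p0-o)@nrm)/(d@nrm))
E
python3 - <<'E'
from h import *
o=bot.get_obs(); p0=o['eef_pos'];R=Ro.from_euler('xyz',o['tool_rot']).as_matrix()
im=np.load('s6.npz')['im'].astype(int)
u0,v0=190,70
sub=im[60:118,188:222]
# hook mask: rod vs background: print upsampled pts given by eye
for n,u,v in [('uptip',177,288),('uptop',147,253),('bot',160,408),('lowtip',124,380),('lowright',195,373),('stemmid',155,332)]:
    q=plane('side',170+(u+.5)/4-.5,10+(v+.5)/4-.5,p0,R[:,2])
    d=q-p0; print(n,'tool x %.1f  z %.1f mm'%(d@R[:,0]*1e3,-d@R[:,1]*1e3))
E
```

```text
uptip tool x 45.9  z 13.8 mm
uptop tool x 31.0  z 38.6 mm
bot tool x 21.4  z -72.2 mm
lowtip tool x 1.4  z -49.8 mm
lowright tool x 48.2  z -47.4 mm
stemmid tool x 27.1  z -16.2 mm
```

```bash
python3 -c "
from h import *
inc((.50,-.015,.41),.064)
inc((.5908,-.0146,.41),.064);inc((.5908,-.0146,.366),.064)"
```

```text
tx 19.19 ty -1.40 tz -36.77 twist -13.8 | n=41.5
tx 28.12 ty -1.42 tz -35.13 twist -13.8 | n=45.0
tx 28.12 ty 2.98 tz -35.09 twist -13.8 | n=45.1
```

>>> arm_command([
  {"hand":0,"tx":1.5,"ty":-1,"tz":-3,"twist":-1},
  {"hand":0,"tx":3.5,"ty":-1.4,"tz":-7,"twist":-3},
  {"hand":0,"tx":5.5,"ty":-1.4,"tz":-11,"twist":-5},
  {"hand":0,"tx":7.5,"ty":-1.4,"tz":-15,"twist":-7},
  {"hand":0,"tx":9,"ty":-1.4,"tz":-18,"twist":-8},
])

```text
time_s: 4.5
eef_pos: [0.432, 0.1851, 0.4062]
tool_rot: [-1.583, 0.005, -0.037]
force: [0.1, 0.1, -0.5]
gripper_width: 0.073
```

```bash
python3 -c "
from h import *
st();inc((.50,-.015,.41),.064)"
```

```text
t 4.50 pos [0.432  0.1851 0.4062] rot [-1.5828  0.005  -0.0368] F [ 0.1194  0.1314 -0.5133] w 0.073
tx 7.53 ty -0.18 tz -19.75 twist -5.8 | n=21.1
```

>>> arm_command([
  {"hand":0,"tx":1.5,"ty":0,"tz":-4,"twist":-2},
  {"hand":0,"tx":3.5,"ty":-0.2,"tz":-9,"twist":-4},
  {"hand":0,"tx":5.5,"ty":-0.2,"tz":-14,"twist":-5.8},
  {"hand":0,"tx":7.5,"ty":-0.2,"tz":-18,"twist":-5.8},
  {"hand":0,"tx":7.5,"ty":-0.2,"tz":-19.8,"twist":-5.8},
])

```text
time_s: 5.0
eef_pos: [0.5005, -0.019, 0.4072]
tool_rot: [-1.583, 0.011, 0.061]
force: [0.7, 0.5, -1.4]
gripper_width: 0.065
```

>>> arm_command([
  {"hand":0,"tx":0,"ty":0,"tz":0,"twist":0},
  {"hand":0,"tx":0,"ty":0,"tz":0,"twist":0},
])

```text
time_s: 5.2
eef_pos: [0.4998, -0.0191, 0.4051]
tool_rot: [-1.582, 0.015, 0.059]
force: [0.2, 0.9, -1.1]
gripper_width: 0.068
```

```bash
python3 -c "
from h import *
st();inc((.5908,-.0146,.41),.064);inc((.5908,-.0146,.366),.064)"
```

```text
t 5.20 pos [ 0.4998 -0.0191  0.4051] rot [-1.582   0.0153  0.0593] F [ 0.2384  0.851  -1.0655] w 0.068
tx 9.10 ty -0.63 tz -0.10 twist -0.3 | n=9.1
tx 9.17 ty 3.77 tz -0.05 twist -0.3 | n=9.9
```

>>> arm_command([
  {"hand":0,"tx":4,"ty":0,"tz":-0.1,"twist":-0.3},
  {"hand":0,"tx":8,"ty":1,"tz":-0.1,"twist":-0.3},
  {"hand":0,"tx":9.2,"ty":3.0,"tz":0,"twist":-0.3},
  {"hand":0,"tx":9.2,"ty":3.8,"tz":0,"twist":-0.3},
  {"hand":0,"tx":9.2,"ty":3.8,"tz":0,"twist":-0.3},
])

```text
time_s: 5.7
eef_pos: [0.5897, -0.0127, 0.3638]
tool_rot: [-1.581, 0.02, 0.066]
force: [-0.1, 0.5, -1.1]
gripper_width: 0.069
```

```bash
python3 -c "
from h import *
look('side','s7',(280,80,430,230),4)
look('top','t7',(215,150,405,270),4)
st()"
```

```text
t 5.80 pos [ 0.5902 -0.0134  0.3667] rot [-1.582   0.0147  0.0655] F [ 0.3751 -0.6699 -0.3917] w 0.070
```

View pics/s7_z.png

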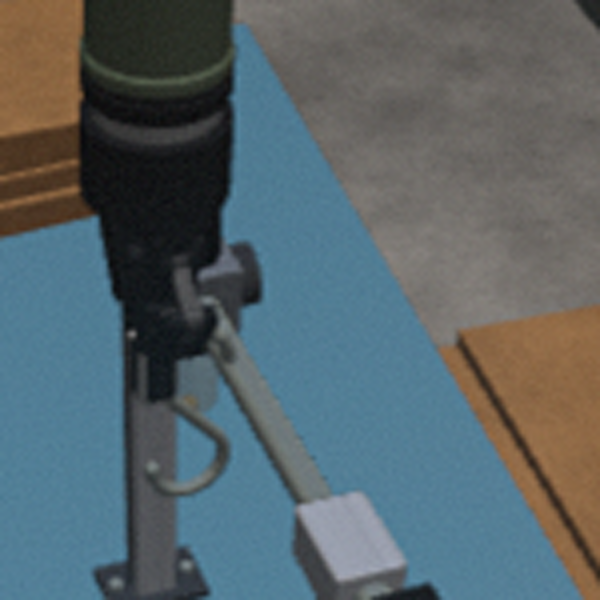

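View pics/t7_z.png

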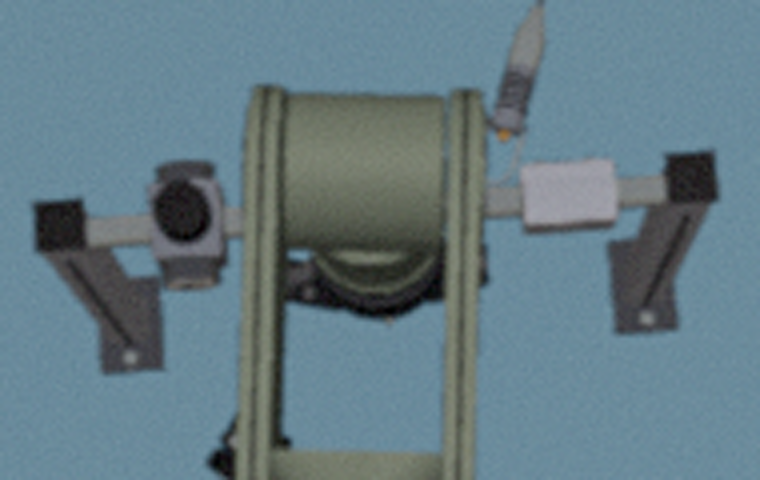

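Run:
```python
from h import *
o=bot.get_obs(); p0=o['eef_pos'];R=Ro.from_euler('xyz',o['tool_rot']).as_matrix()
for n,u,v in [('bot',183,489),('lowtip',153,467),('lowright',224,452),('uptip?',229,354)]:
    q=plane('side',280+(u+.5)/4-.5,80+(v+.5)/4-.5,p0,R[:,2])
    d=q-p0; print(n,q,'tool x %.1f  z %.1f mm'%(d@R[:,0]*1e3,-d@R[:,1]*1e3))
# rail axis in hook plane by side view (axis line through two px) 
a=[plane('side',280+u/4-.4,80+v/4-.4,np.array([0.6555,-.0105,.33]),np.array([.998,.064,0])) for u,v in((225,345),(312,495))]
print(a)
```

```text
bot [ 0.6079 -0.0131  0.2863] tool x 18.8  z -80.1 mm
lowtip [ 0.5899 -0.014   0.3083] tool x 0.5  z -58.3 mm
lowright [ 0.6324 -0.0113  0.3071] tool x 43.1  z -59.0 mm
uptip? [ 0.6339 -0.0104  0.3767] tool x 43.7  z 10.7 mm
[array([0.6515, 0.0524, 0.331 ]), array([ 0.6601, -0.082 ,  0.3303])]
```

Run:
```python
from h import *
st()
look('side','s8',(300,150,360,220),8)
st()
```

```text
t 5.80 pos [ 0.5902 -0.0134  0.3667] rot [-1.582   0.0147  0.0655] F [ 0.3751 -0.6699 -0.3917] w 0.070
t 5.85 pos [ 0.5904 -0.0136  0.3673] rot [-1.5821  0.0133  0.0653] F [-0.8547  0.1724 -0.9344] w 0.069
```

View pics/s8_z.png

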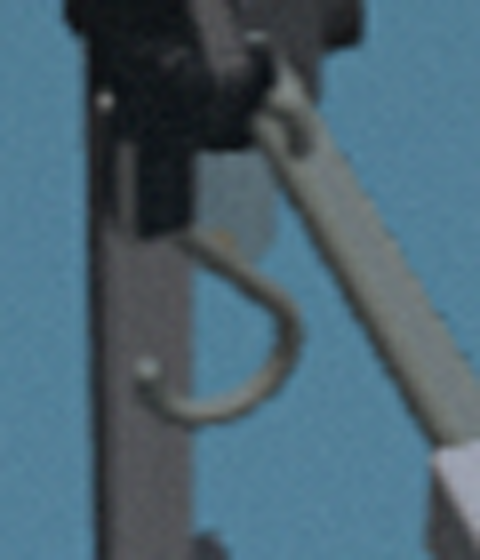

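Run:
```python
from h import *
p0=np.array([.5904,-.0136,.367]);R=Ro.from_euler('xyz',bot.get_obs()['tool_rot']).as_matrix()
for n,u,v in [('bot',205,413),('lowtip',148,370),('lowright',289,330),('uptip',300,140)]:
    q=plane('side',300+(u+.5)/8-.5,150+(v+.5)/8-.5,p0,R[:,2])
    d=q-p0; print(n,q,'tool x %.1f  z %.1f mm'%(d@R[:,0]*1e3,-d@R[:,1]*1e3))
```

```text
bot [ 0.6073 -0.0134  0.2889] tool x 17.9  z -77.9 mm
lowtip [ 0.5903 -0.0143  0.3101] tool x 0.6  z -56.9 mm
lowright [ 0.6324 -0.0115  0.3127] tool x 42.7  z -53.7 mm
uptip [ 0.6342 -0.0106  0.3797] tool x 43.8  z 13.3 mm
```

```bash
cat >> h.py <<'E'
xr=np.array([.998,.064,0]); rail=np.array([.6555,-.0105,.33])
def rl(s,z): return rail*[1,1,0]+xr*s+[0,0,z]
E
python3 -c "
from h import *
inc(rl(-.045,.348),.064)
inc(rl(-.0279,.328),.064)
inc(rl(-.0237,.3175),.064)
inc(rl(-.0237,.3105),.064)
"
```

```text
tx 2.04 ty 1.90 tz -0.09 twist 0.1 | n=2.8
tx 3.78 ty 3.88 tz -0.07 twist 0.1 | n=5.4
tx 4.21 ty 4.92 tz -0.06 twist 0.1 | n=6.5
tx 4.22 ty 5.62 tz -0.05 twist 0.1 | n=7.0
```

>>> arm_command([
  {"hand":0,"tx":0.7,"ty":0.6,"tz":-0.05,"twist":0},
  {"hand":0,"tx":1.4,"ty":1.25,"tz":-0.05,"twist":0},
  {"hand":0,"tx":2.05,"ty":1.9,"tz":-0.05,"twist":0},
  {"hand":0,"tx":2.6,"ty":2.55,"tz":-0.05,"twist":0},
  {"hand":0,"tx":2.9,"ty":2.9,"tz":-0.05,"twist":0},
])

```text
time_s: 6.35
eef_pos: [0.6194, -0.0126, 0.3364]
tool_rot: [-1.582, 0.015, 0.065]
force: [-0.0, 0.3, 0.3]
gripper_width: 0.072
```

```bash
python3 -c "
from h import *
st()
look('side','s9',(300,130,400,220),8)
inc(rl(-.0279,.328),.064)
inc(rl(-.0237,.3175),.064)
inc(rl(-.0237,.3105),.064)
"
```

```text
t 6.35 pos [ 0.6194 -0.0126  0.3364] rot [-1.5819  0.0153  0.0651] F [-0.0059  0.2612  0.2704] w 0.072
tx 0.83 ty 0.78 tz -0.02 twist 0.1 | n=1.1
tx 1.27 ty 1.82 tz -0.01 twist 0.1 | n=2.2
tx 1.28 ty 2.52 tz 0.00 twist 0.1 | n=2.8
```

View pics/s9_z.png

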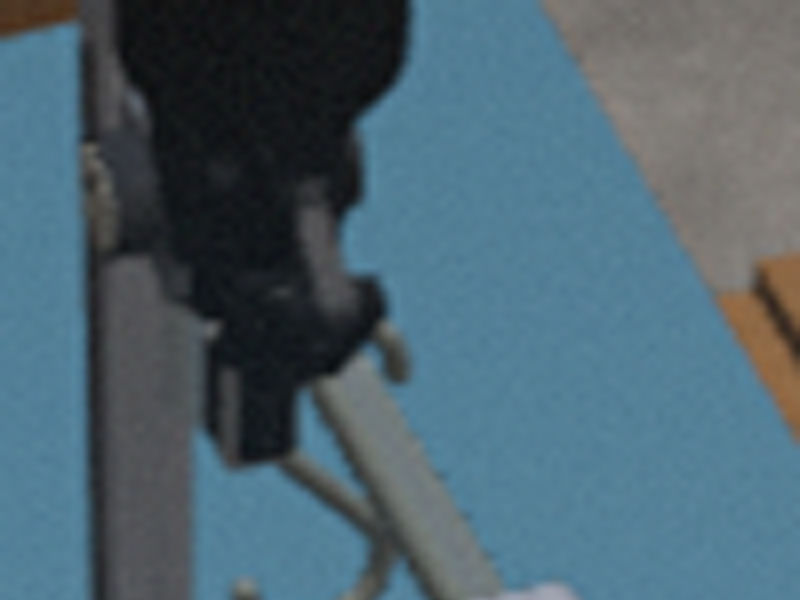

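The upper tip (zoom 397,370) has passed the far side of the rail and the stem is on the near side, with no contact force. I'll seat it.

>>> arm_command([
  {"hand":0,"tx":0.5,"ty":0.4,"tz":0,"twist":0},
  {"hand":0,"tx":0.9,"ty":0.8,"tz":0,"twist":0},
  {"hand":0,"tx":1.2,"ty":1.4,"tz":0,"twist":0},
  {"hand":0,"tx":1.3,"ty":1.9,"tz":0,"twist":0},
  {"hand":0,"tx":1.3,"ty":1.9,"tz":0,"twist":0},
])

```text
time_s: 6.9
eef_pos: [0.6319, -0.0119, 0.3156]
tool_rot: [-1.582, 0.018, 0.065]
force: [-0.4, 0.0, -1.5]
gripper_width: 0.073
```

>>> arm_command([
  {"hand":0,"tx":0,"ty":0.2,"tz":0,"twist":0},
  {"hand":0,"tx":0,"ty":0.4,"tz":0,"twist":0},
  {"hand":0,"tx":0,"ty":0.4,"tz":0,"twist":0},
])

```text
time_s: 7.2
eef_pos: [0.6316, -0.012, 0.3114]
tool_rot: [-1.582, 0.018, 0.065]
force: [0.8, -0.8, 0.0]
gripper_width: 0.069
```

```bash
python3 -c "
from h import *
look('side','s10',(300,130,400,220),8)
st()
inc(rl(-.0237,.3105),.064)
"
```

```text
t 7.25 pos [ 0.6317 -0.012   0.3116] rot [-1.5816  0.0178  0.0651] F [ 0.3962 -0.0036 -1.2672] w 0.067
tx 0.02 ty 0.11 tz -0.01 twist 0.1 | n=0.1
```

View pics/s10_z.png

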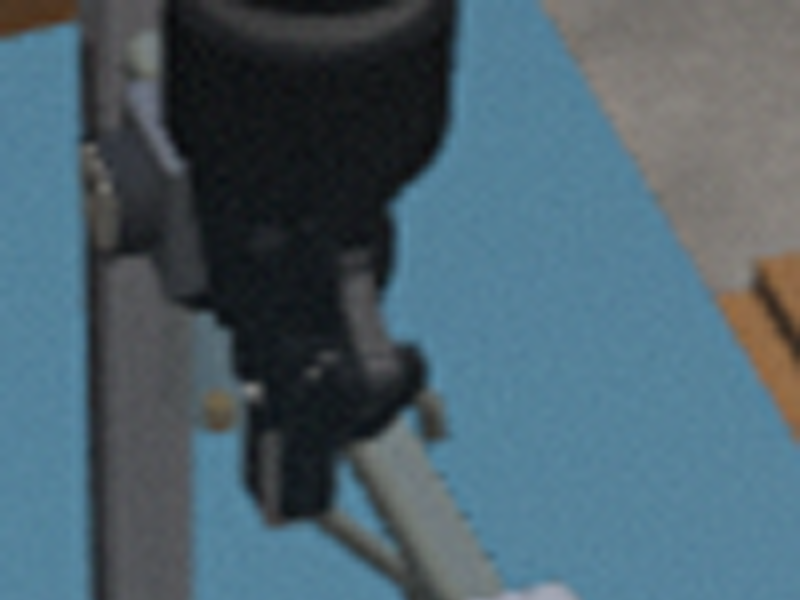

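>>> arm_command([
  {"hand":0,"tx":0,"ty":0.1,"tz":0,"twist":0},
  {"hand":0,"tx":0,"ty":0.15,"tz":0,"twist":0},
  {"hand":0,"tx":0,"ty":0.2,"tz":0,"twist":0},
  {"hand":0,"tx":0,"ty":0.2,"tz":0,"twist":0},
])

```text
time_s: 7.65
eef_pos: [0.6317, -0.012, 0.3098]
tool_rot: [-1.582, 0.017, 0.065]
force: [-0.8, 0.3, -0.3]
gripper_width: 0.072
```

>>> arm_command([
  {"hand":0.12,"tx":0,"ty":0,"tz":0,"twist":0},
  {"hand":0.2,"tx":0,"ty":0,"tz":0,"twist":0},
  {"hand":0.3,"tx":0,"ty":0,"tz":0,"twist":0},
  {"hand":0.4,"tx":0,"ty":0,"tz":0,"twist":0},
  {"hand":0.4,"tx":0,"ty":0,"tz":0,"twist":0},
])

```text
time_s: 8.15
eef_pos: [0.6317, -0.012, 0.3098]
tool_rot: [-1.582, 0.017, 0.065]
force: [-0.1, 0.2, 0.2]
gripper_width: 0.397
```

```bash
python3 -c "
from h import *
look('side','s11',(300,130,400,220),8)
st()
"
```

```text
t 8.20 pos [ 0.6317 -0.012   0.3098] rot [-1.5817  0.0173  0.0651] F [0.8133 0.2694 0.2043] w 0.398
```

View pics/s11_z.png

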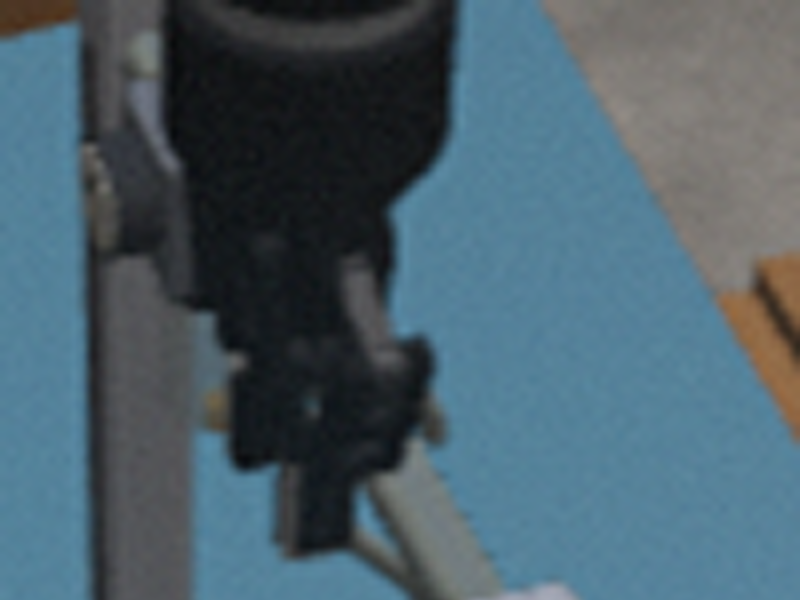

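Released, with the hook on the rail. Next I'll withdraw up and back.

>>> arm_command([
  {"hand":0.4,"tx":-0.8,"ty":0,"tz":0,"twist":0},
  {"hand":0.4,"tx":-2,"ty":-0.3,"tz":0,"twist":0},
  {"hand":0.4,"tx":-4.5,"ty":-3,"tz":0,"twist":0},
  {"hand":0.4,"tx":-8,"ty":-5,"tz":0,"twist":0},
  {"hand":0.5,"tx":-11.5,"ty":-5,"tz":1,"twist":0},
])

```text
time_s: 8.7
eef_pos: [0.5164, -0.0096, 0.3648]
tool_rot: [-1.583, 0.012, 0.064]
force: [0.1, 0.5, 0.2]
gripper_width: 0.497
```

```bash
python3 -c "
from h import *
look('side','s12',(290,120,410,220),6)
st()
look('top','t12',(215,150,405,270),4)
"
```

```text
t 8.75 pos [ 0.5099 -0.0081  0.3645] rot [-1.5807  0.0186  0.0649] F [-6.6147  1.0797 -0.4602] w 0.501
```

View pics/s12_z.png

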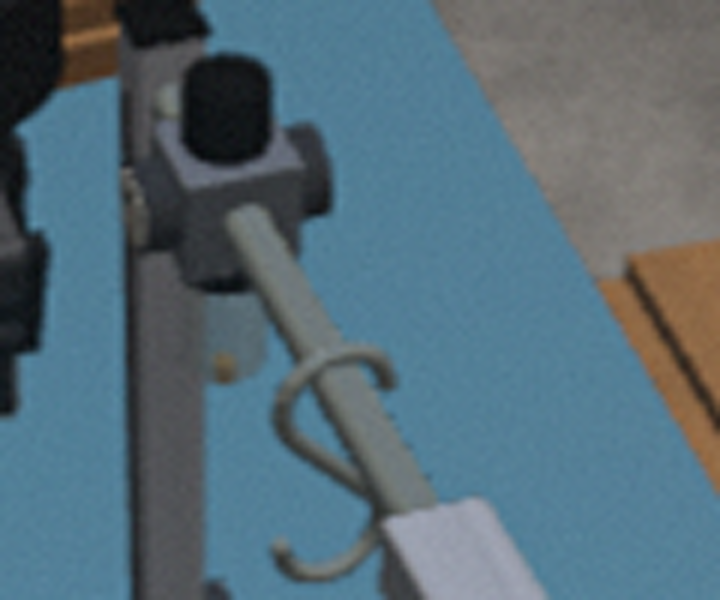

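View pics/t12_z.png

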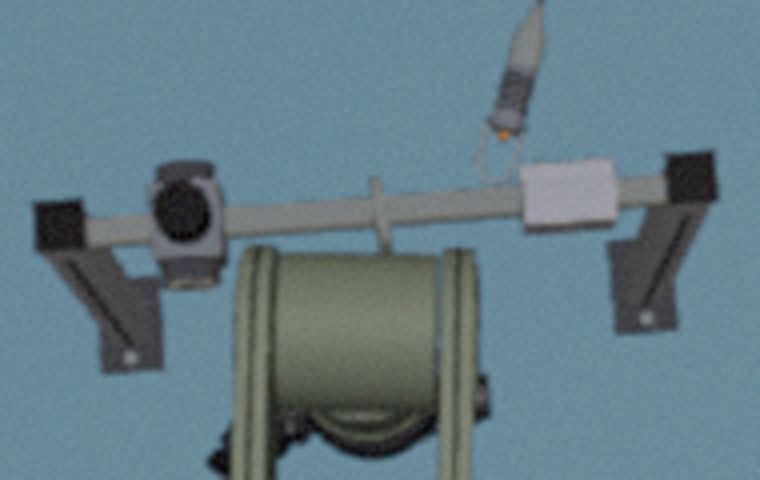

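The hook hangs square on the rail midway, with its tip at side zoom (390,380) and lower curl open to the robot. Next is the driver: the holster yaw is about -0.18 and the predicted bail and nipple points match the triangulated ones within 3 mm.

```bash
python3 -c "
from h import *
st()
c=Z('top',215+380/4,150+192/4,.348);print(c)
inc((.48,-.354,.33),-.18)
"
```

```text
t 8.80 pos [ 0.5127 -0.0085  0.364 ] rot [-1.5815  0.016   0.0654] F [-0.1245 -0.7635 -0.2817] w 0.502
[ 0.6623 -0.0107  0.348 ]
tx -5.47 ty 3.86 tz -34.23 twist 14.1 | n=34.9
```

>>> arm_command([
  {"hand":1,"tx":-0.8,"ty":0,"tz":-3,"twist":2},
  {"hand":1,"tx":-1.6,"ty":0,"tz":-7.5,"twist":5},
  {"hand":1,"tx":-2.4,"ty":0,"tz":-12,"twist":8},
  {"hand":1,"tx":-3,"ty":0,"tz":-16,"twist":11},
  {"hand":1,"tx":-3.2,"ty":0,"tz":-18.5,"twist":13},
])

```text
time_s: 9.3
eef_pos: [0.492, -0.1978, 0.3666]
tool_rot: [-1.586, 0.013, -0.165]
force: [-0.2, -0.1, -0.5]
gripper_width: 0.997
```

>>> arm_command([
  {"hand":1,"tx":0,"ty":0,"tz":-2,"twist":0},
  {"hand":1,"tx":0,"ty":0,"tz":-6,"twist":0},
  {"hand":1,"tx":0,"ty":0,"tz":-10,"twist":0},
  {"hand":1,"tx":0,"ty":0,"tz":-11,"twist":0},
  {"hand":1,"tx":0,"ty":0,"tz":-11,"twist":0},
])

```text
time_s: 9.8
eef_pos: [0.4734, -0.3074, 0.3677]
tool_rot: [-1.585, 0.014, -0.168]
force: [0.6, -0.8, 0.7]
gripper_width: 1.002
```

```bash
python3 -c "
from h import *
st()
inc((.48,-.354,.27),-.18)
inc((.48,-.354,.1115),-.18)
"
```

```text
t 9.80 pos [ 0.4734 -0.3074  0.3677] rot [-1.5852  0.0137 -0.1679] F [ 0.5568 -0.7796  0.7496] w 1.002
tx 1.56 ty 9.82 tz -4.34 twist 0.7 | n=10.8
tx 1.78 ty 25.66 tz -4.12 twist 0.7 | n=26.1
```

>>> arm_command([
  {"hand":1,"tx":0.8,"ty":2,"tz":-2.2,"twist":0.4},
  {"hand":1,"tx":1.6,"ty":5,"tz":-4.3,"twist":0.7},
  {"hand":1,"tx":1.6,"ty":9,"tz":-4.3,"twist":0.7},
  {"hand":1,"tx":1.7,"ty":13,"tz":-4.25,"twist":0.7},
  {"hand":1,"tx":1.7,"ty":14,"tz":-4.25,"twist":0.7},
])

```text
time_s: 10.3
eef_pos: [0.4792, -0.3508, 0.2237]
tool_rot: [-1.581, 0.021, -0.179]
force: [-0.7, 0.3, 0.9]
gripper_width: 0.999
```

>>> arm_command([
  {"hand":1,"tx":0,"ty":0,"tz":0,"twist":0},
  {"hand":1,"tx":0,"ty":0,"tz":0,"twist":0},
])

```text
time_s: 10.5
eef_pos: [0.4801, -0.3503, 0.2251]
tool_rot: [-1.581, 0.02, -0.178]
force: [-0.7, -0.6, -0.4]
gripper_width: 1.0
```

```bash
python3 -c "
from h import *
st()
inc((.48,-.354,.1115),-.18)
look('side','s13',(210,260,370,440),4)
look('top','t13',(380,230,480,310),6)
"
```

```text
t 10.50 pos [ 0.4801 -0.3503  0.2251] rot [-1.5811  0.0198 -0.1777] F [-0.6999 -0.5954 -0.3521] w 1.000
tx 0.29 ty 11.36 tz -0.25 twist 0.1 | n=11.4
```

View pics/s13_z.png

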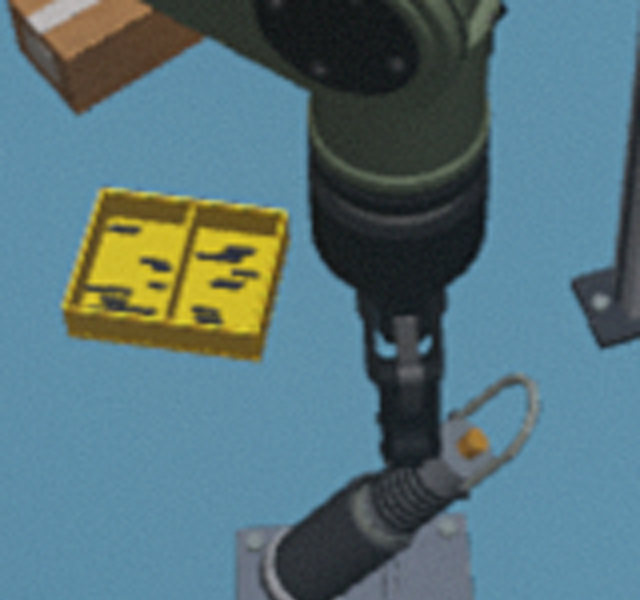

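View pics/t13_z.png

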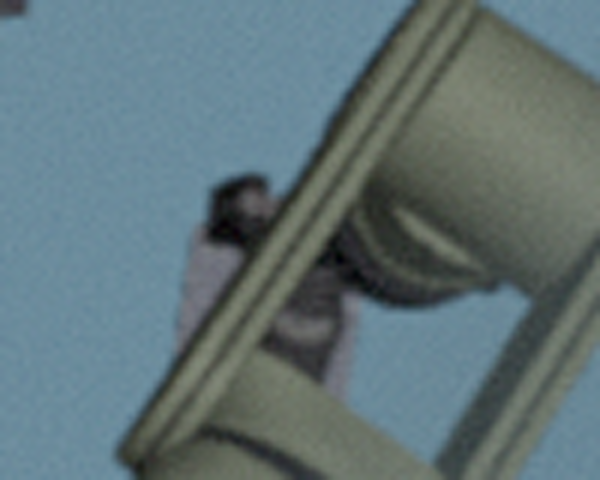

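The fingers straddle the driver and the bail is ahead, clear of the gripper. Descending.

>>> arm_command([
  {"hand":1,"tx":0,"ty":2,"tz":-0.25,"twist":0},
  {"hand":1,"tx":0.1,"ty":4,"tz":-0.25,"twist":0},
  {"hand":1,"tx":0.2,"ty":6,"tz":-0.25,"twist":0},
  {"hand":1,"tx":0.2,"ty":8,"tz":-0.25,"twist":0},
  {"hand":1,"tx":0.25,"ty":9.4,"tz":-0.25,"twist":0},
])

```text
time_s: 11.1
eef_pos: [0.4812, -0.3551, 0.1327]
tool_rot: [-1.583, 0.016, -0.178]
force: [0.2, 0.2, -0.2]
gripper_width: 1.0
```

```bash
python3 -c "
from h import *
st()
inc((.48,-.354,.1115),-.18)
look('side','s14',(230,300,370,440),4)
"
```

```text
t 11.10 pos [ 0.4812 -0.3551  0.1327] rot [-1.5833  0.0157 -0.1782] F [ 0.2142  0.2482 -0.1781] w 1.000
tx -0.10 ty 2.12 tz 0.11 twist 0.1 | n=2.1
```

View pics/s14_z.png

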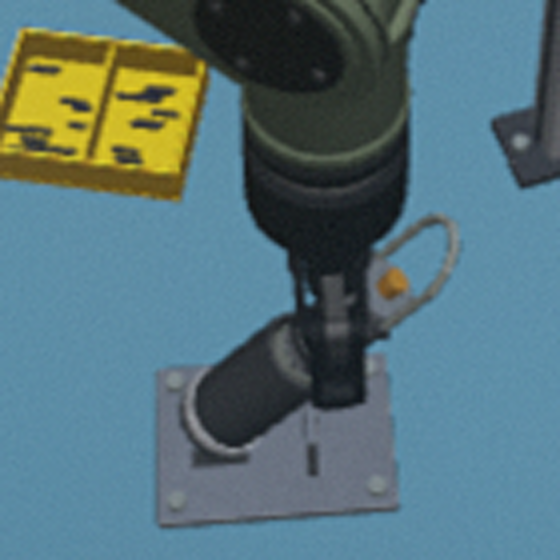

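>>> arm_command([
  {"hand":1,"tx":-0.1,"ty":0.7,"tz":0.1,"twist":0},
  {"hand":1,"tx":-0.1,"ty":1.4,"tz":0.1,"twist":0},
  {"hand":1,"tx":-0.1,"ty":2.1,"tz":0.1,"twist":0},
  {"hand":1,"tx":-0.1,"ty":2.1,"tz":0.1,"twist":0},
  {"hand":1,"tx":-0.1,"ty":2.1,"tz":0.1,"twist":0},
])

```text
time_s: 11.65
eef_pos: [0.4791, -0.3534, 0.1098]
tool_rot: [-1.582, 0.019, -0.178]
force: [-0.5, -0.3, 0.1]
gripper_width: 0.999
```

```bash
python3 -c "
from h import *
st()
look('side','s15',(230,300,370,440),4)
"
```

```text
t 11.65 pos [ 0.4791 -0.3534  0.1098] rot [-1.5818  0.0188 -0.1782] F [-0.4982 -0.2672  0.0718] w 0.999
```

View pics/s15_z.png

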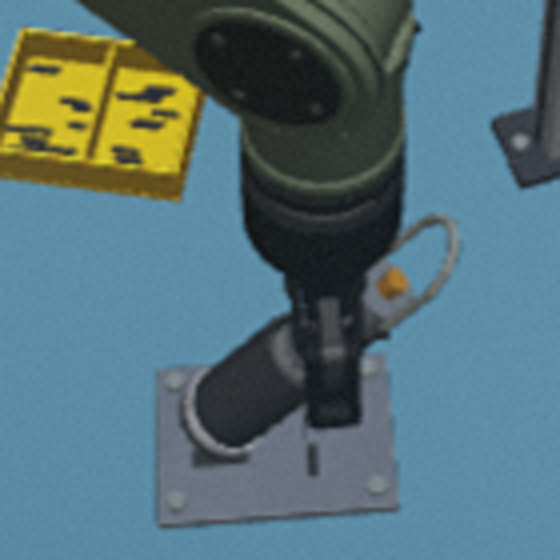

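>>> arm_command([
  {"hand":0.5,"tx":0,"ty":0,"tz":0,"twist":0},
  {"hand":0.3,"tx":0,"ty":0,"tz":0,"twist":0},
  {"hand":0.2,"tx":0,"ty":0,"tz":0,"twist":0},
  {"hand":0.2,"tx":0,"ty":0,"tz":0,"twist":0},
  {"hand":0.2,"tx":0,"ty":0,"tz":0,"twist":0},
], grip_force=110)

```text
time_s: 12.2
eef_pos: [0.4795, -0.3534, 0.1107]
tool_rot: [-1.582, 0.018, -0.178]
force: [0.1, 1.9, 3.9]
gripper_width: 0.367
```

```bash
python3 -c "
from h import *
st()
look('side','s16',(230,300,370,440),4)
"
```

```text
t 12.20 pos [ 0.4795 -0.3534  0.1107] rot [-1.5817  0.0177 -0.1783] F [0.0988 1.8649 3.9116] w 0.367
```

View pics/s16_z.png

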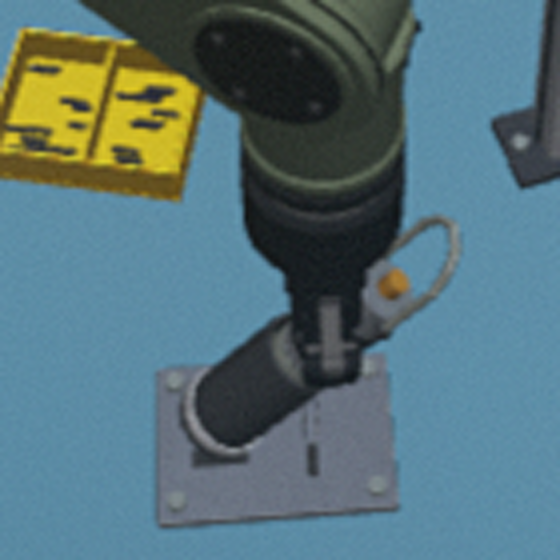

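Gripped at 31 mm. Drawing out along the bore axis.

```bash
python3 -c "
from h import *
p=bot.get_obs()['eef_pos']; a=np.array([.5736*np.cos(-.18),.5736*np.sin(-.18),.8192])
for d in(.05,.1): inc(p+a*d)
"
```

```text
tx 2.79 ty -4.15 tz -0.05 twist 0.0 | n=5.0
tx 5.59 ty -8.29 tz -0.10 twist 0.0 | n=10.0
```

>>> arm_command([
  {"hand":0.2,"tx":0.28,"ty":-0.42,"tz":0,"twist":0},
  {"hand":0.2,"tx":0.84,"ty":-1.25,"tz":0,"twist":0},
  {"hand":0.2,"tx":1.4,"ty":-2.08,"tz":0,"twist":0},
  {"hand":0.2,"tx":1.96,"ty":-2.9,"tz":0,"twist":0},
  {"hand":0.2,"tx":2.52,"ty":-3.74,"tz":0,"twist":0},
])

```text
time_s: 12.75
eef_pos: [0.506, -0.3578, 0.1483]
tool_rot: [-1.582, 0.017, -0.178]
force: [0.3, -0.5, -3.6]
gripper_width: 0.364
```

>>> arm_command([
  {"hand":0.2,"tx":0.56,"ty":-0.83,"tz":0,"twist":0},
  {"hand":0.2,"tx":1.4,"ty":-2.08,"tz":0,"twist":0},
  {"hand":0.2,"tx":2.24,"ty":-3.32,"tz":0,"twist":0},
  {"hand":0.2,"tx":3.08,"ty":-4.56,"tz":0,"twist":0},
  {"hand":0.2,"tx":3.36,"ty":-5.0,"tz":0,"twist":0},
])

```text
time_s: 13.25
eef_pos: [0.5418, -0.364, 0.1996]
tool_rot: [-1.583, 0.013, -0.178]
force: [-0.2, 1.0, -4.6]
gripper_width: 0.363
```

```bash
python3 -c "
from h import *
look('side','s17',(230,250,410,430),3)
st()
"
```

```text
t 13.30 pos [ 0.5417 -0.3639  0.1995] rot [-1.5834  0.0131 -0.1778] F [ 0.8206 -0.1335 -4.5976] w 0.367
```

View pics/s17_z.png

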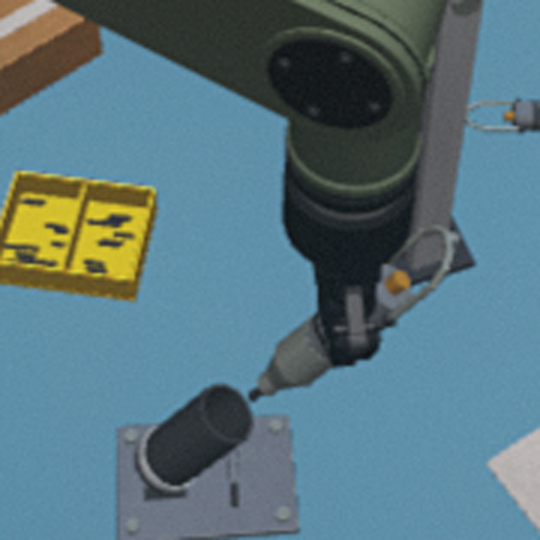

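The driver is out with its lean kept. I'll carry it around to the hook.

```bash
python3 -c "
from h import *
st()
inc((.48,-.27,.26),-.178)
inc(rl(-.16,.26),.064)
"
```

```text
t 13.30 pos [ 0.5417 -0.3639  0.1995] rot [-1.5834  0.0131 -0.1778] F [ 0.8206 -0.1335 -4.5976] w 0.367
tx -7.81 ty -6.05 tz 8.08 twist 0.0 | n=12.8
tx -10.67 ty -6.32 tz 32.89 twist -13.9 | n=35.1
```

>>> arm_command([
  {"hand":0.2,"tx":-1,"ty":-1.5,"tz":0.3,"twist":0},
  {"hand":0.2,"tx":-3,"ty":-3.2,"tz":1.5,"twist":0},
  {"hand":0.2,"tx":-5.5,"ty":-4.8,"tz":3.5,"twist":-1},
  {"hand":0.2,"tx":-7.5,"ty":-6,"tz":6,"twist":-2},
  {"hand":0.2,"tx":-9,"ty":-6.2,"tz":9,"twist":-3},
])

```text
time_s: 13.8
eef_pos: [0.4683, -0.2583, 0.264]
tool_rot: [-1.584, 0.011, -0.126]
force: [1.3, 0.4, -4.1]
gripper_width: 0.363
```

>>> arm_command([
  {"hand":0.2,"tx":-0.5,"ty":0,"tz":3.5,"twist":-2},
  {"hand":0.2,"tx":-0.5,"ty":0,"tz":7,"twist":-4},
  {"hand":0.2,"tx":-0.5,"ty":0,"tz":10.5,"twist":-6},
  {"hand":0.2,"tx":-0.5,"ty":0,"tz":14,"twist":-8},
  {"hand":0.2,"tx":-0.5,"ty":0,"tz":17,"twist":-10},
])

```text
time_s: 14.3
eef_pos: [0.4833, -0.0873, 0.2625]
tool_rot: [-1.582, 0.014, 0.05]
force: [0.2, 0.0, -4.8]
gripper_width: 0.361
```

```bash
python3 -c "
from h import *
st()
inc(rl(-.16,.26),.064)
inc(rl(-.1435,.205),.064)
"
```

```text
t 14.30 pos [ 0.4833 -0.0873  0.2625] rot [-1.5816  0.0138  0.0496] F [ 0.2065  0.0279 -4.8231] w 0.361
tx 1.59 ty 0.15 tz 6.58 twist -0.8 | n=6.8
tx 3.31 ty 5.63 tz 6.67 twist -0.8 | n=9.3
```

>>> arm_command([
  {"hand":0.2,"tx":0.5,"ty":0.5,"tz":2.2,"twist":-0.5},
  {"hand":0.2,"tx":1.2,"ty":2,"tz":4.5,"twist":-0.8},
  {"hand":0.2,"tx":2,"ty":3.5,"tz":6.6,"twist":-0.8},
  {"hand":0.2,"tx":2.8,"ty":5,"tz":6.7,"twist":-0.8},
  {"hand":0.2,"tx":3.3,"ty":5.6,"tz":6.7,"twist":-0.8},
])

```text
time_s: 14.8
eef_pos: [0.5107, -0.0188, 0.2045]
tool_rot: [-1.581, 0.017, 0.065]
force: [0.0, -0.6, -3.8]
gripper_width: 0.366
```

>>> arm_command([
  {"hand":0.2,"tx":0,"ty":0,"tz":0,"twist":0},
  {"hand":0.2,"tx":0,"ty":0,"tz":0,"twist":0},
])

```text
time_s: 15.0
eef_pos: [0.5102, -0.0193, 0.2051]
tool_rot: [-1.582, 0.017, 0.064]
force: [-0.2, 0.1, -4.1]
gripper_width: 0.363
```

```bash
python3 -c "
from h import *
st()
look('side','s18',(230,120,390,280),4)
look('top','t18',(215,150,405,270),4)
"
```

```text
t 15.00 pos [ 0.5102 -0.0193  0.2051] rot [-1.5815  0.0168  0.0642] F [-0.1934  0.0948 -4.149 ] w 0.363
```

View pics/s18_z.png

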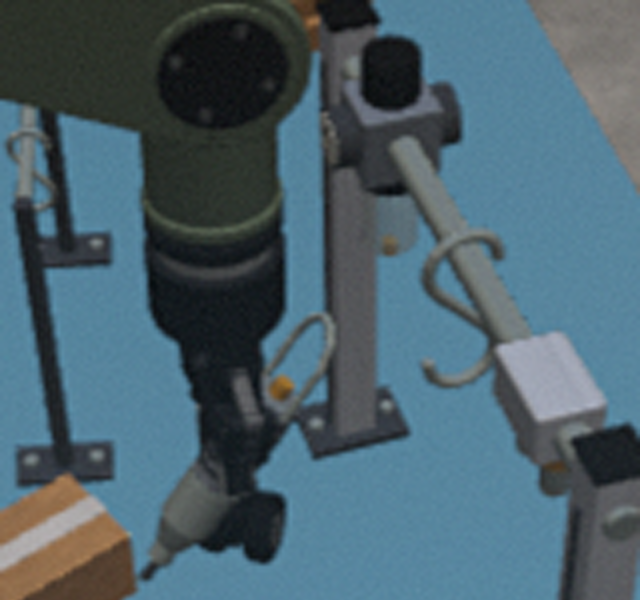

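View pics/t18_z.png

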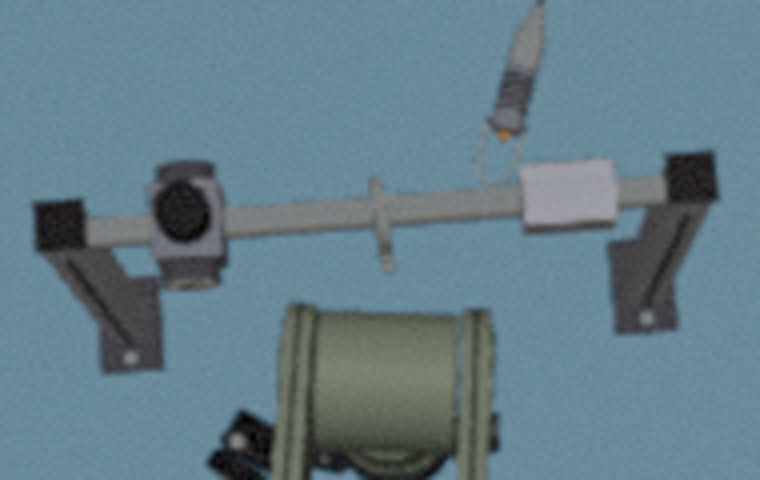

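```bash
python3 - <<'E'
from h import *
print('castor',Z('top',277,263,.04),Z('side',291,248,.03),'carton',Z('top',281,311,.06))
S=lambda u,v:(230+(u+.5)/4-.5,120+(v+.5)/4-.5)
o=bot.get_obs();p0=o['eef_pos'];R=Ro.from_euler('xyz',o['tool_rot']).as_matrix()
# hook in its own plane
n=np.array([-.064,.998,0])
for nm,u,v in [('lowtip',429,366),('bot',453,384),('uptip',498,252),('upleft',428,275)]:
    q=plane('side',*S(u,v),rail,n); print(nm,'s %.1f z %.1f'%((q-rail)@xr*1e3,q[2]*1e3),q)
for nm,u,v in [('bailtop',325,322),('bailtopR',331,335),('bailtopL',312,319),('nipple',283,385),('bit',147,577)]:
    q=plane('side',*S(u,v),p0,R[:,2]); d=q-p0; print(nm,'tool x %.1f z %.1f'%(d@R[:,0]*1e3,-d@R[:,1]*1e3))
E
python3 -c "
import cv2
im=cv2.imread('pics/s18.png')[190:275,255:325]
cv2.imwrite('pics/s18b.png',cv2.resize(im,None,fx=7,fy=7,interpolation=cv2.INTER_CUBIC))"
```

```text
castor [0.5346 0.0967 0.04  ] [0.5417 0.0981 0.03  ] carton [0.3893 0.0835 0.06  ]
lowtip s -18.9 z 248.5 [ 0.6367 -0.0117  0.2485]
bot s -3.1 z 228.7 [ 0.6524 -0.0107  0.2287]
uptip s 20.8 z 325.0 [ 0.6763 -0.0092  0.325 ]
upleft s -21.3 z 319.9 [ 0.6343 -0.0119  0.3199]
bailtop tool x 61.6 z 96.7
bailtopR tool x 65.1 z 85.9
bailtopL tool x 53.9 z 101.1
nipple tool x 36.0 z 55.6
bit tool x -54.0 z -79.0
```

View pics/s18b.png

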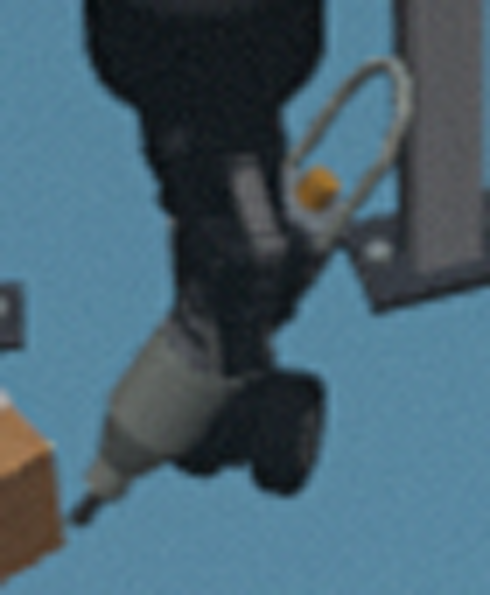

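```bash
cat >> h.py <<'E'
def bail(s,dz,b=(.063,.099)):
    o=bot.get_obs();R=Ro.from_euler('xyz',o['tool_rot']).as_matrix()
    t=rail*[1,1,0]+xr*s+np.array([0,0,.2543+dz])
    inc(t-R[:,0]*b[0]+R[:,1]*b[1],.064)
E
python3 -c "
from h import *
bail(-.045,.03);bail(-.028,.016);bail(-.012,.003);bail(-.007,-.01)
"
```

```text
tx 3.59 ty 1.86 tz -0.14 twist 0.0 | n=4.0
tx 5.31 ty 3.23 tz -0.12 twist 0.0 | n=6.2
tx 6.93 ty 4.51 tz -0.11 twist 0.0 | n=8.3
tx 7.45 ty 5.80 tz -0.09 twist 0.0 | n=9.4
```

>>> arm_command([
  {"hand":0.2,"tx":1,"ty":0.5,"tz":-0.1,"twist":0},
  {"hand":0.2,"tx":2.5,"ty":1.2,"tz":-0.1,"twist":0},
  {"hand":0.2,"tx":3.6,"ty":1.85,"tz":-0.1,"twist":0},
  {"hand":0.2,"tx":4.2,"ty":2.3,"tz":-0.1,"twist":0},
  {"hand":0.2,"tx":4.2,"ty":2.3,"tz":-0.1,"twist":0},
])

```text
time_s: 15.6
eef_pos: [0.5528, -0.0178, 0.1802]
tool_rot: [-1.581, 0.018, 0.064]
force: [0.2, -0.2, -4.2]
gripper_width: 0.365
```

```bash
python3 -c "
from h import *
look('side','s19',(270,160,370,250),8)
look('top','t19',(270,180,350,240),8)
st()
bail(-.028,.016);bail(-.012,.003);bail(-.007,-.01)
"
```

```text
t 15.70 pos [ 0.552  -0.0178  0.1812] rot [-1.5815  0.0171  0.0642] F [-0.2079 -0.1177 -3.7523] w 0.361
tx 1.12 ty 0.86 tz -0.03 twist 0.0 | n=1.4
tx 2.74 ty 2.14 tz -0.02 twist 0.0 | n=3.5
tx 3.26 ty 3.43 tz -0.00 twist 0.0 | n=4.7
```

View pics/s19_z.png

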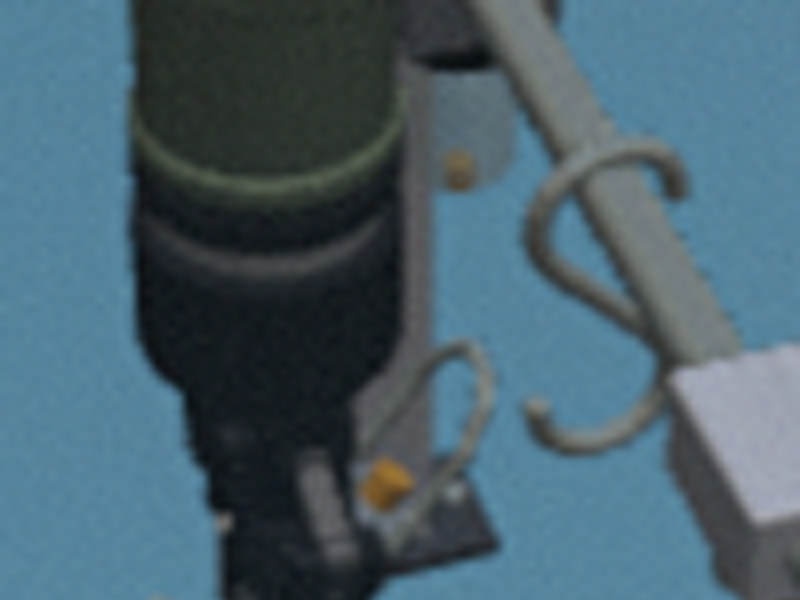

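View pics/t19_z.png

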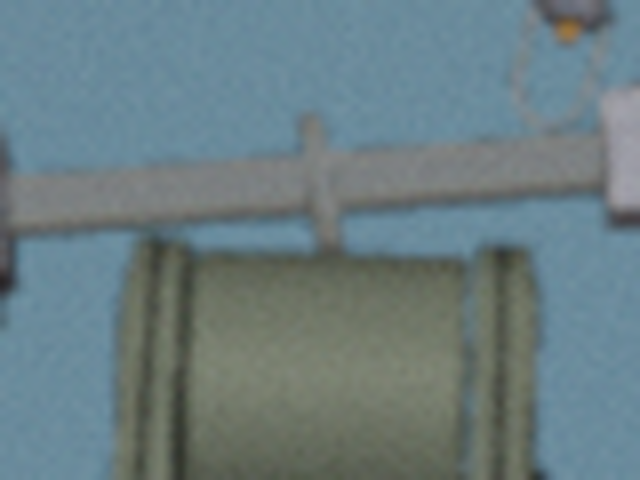

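Run:
```python
from h import *
S=lambda u,v:(270+(u+.5)/8-.5,160+(v+.5)/8-.5)
n=np.array([-.064,.998,0])
for nm,u,v in [('lowtip',538,405),('bot',585,440),('uptip',681,190),('upleft',537,225),('bail outerTop',462,347),('bail mid',478,356),('bail right',487,380)]:
    q=plane('side',*S(u,v),rail,n); print(nm,'s %.1f z %.1f'%((q-rail)@xr*1e3,q[2]*1e3))
o=bot.get_obs();R=Ro.from_euler('xyz',o['tool_rot']).as_matrix();p=np.array([.5524,-.0178,.1807])
b=p+R[:,0]*.063-R[:,1]*.099; print('pred bail s %.1f z %.1f y %.4f'%((b-rail)@xr*1e3,b[2]*1e3,(b-rail)@n))
# predicted pixel of bail and ends of level part
c=cams.get_calibration('side');T=np.linalg.inv(np.array(c['cam_to_world']))
for dy in(-.006,0,.006):
    q=T@np.r_[b+R[:,2]*dy,1]; u=c['cx']+c['fx']*q[0]/-q[2]; v=c['cy']-c['fy']*q[1]/-q[2]; print(dy,(u-270)*8+3.5,(v-160)*8+3.5)
```

```text
lowtip s -19.1 z 251.6
bot s -3.7 z 232.4
uptip s 22.3 z 322.5
upleft s -21.1 z 321.9
bail outerTop s -43.1 z 282.0
bail mid s -38.2 z 277.0
bail right s -35.3 z 266.6
pred bail s -38.7 z 278.6 y 0.0004
-0.006 483.1163016797286 364.7762640612102
0 476.02267948650797 351.4863495230604
0.006 468.97687010231584 338.2860123726698
```

```bash
python3 -c "
from h import *
st()
bail(-.023,.014);bail(-.008,.004);bail(-.006,-.006);bail(-.005,-.013)
"
```

```text
t 15.70 pos [ 0.552  -0.0178  0.1812] rot [-1.5815  0.0171  0.0642] F [-0.2079 -0.1177 -3.7523] w 0.361
tx 1.62 ty 1.05 tz -0.03 twist 0.0 | n=1.9
tx 3.14 ty 2.03 tz -0.02 twist 0.0 | n=3.7
tx 3.36 ty 3.02 tz -0.01 twist 0.0 | n=4.5
tx 3.47 ty 3.72 tz 0.00 twist 0.0 | n=5.1
```

>>> arm_command([
  {"hand":0.2,"tx":0.8,"ty":0.5,"tz":0,"twist":0},
  {"hand":0.2,"tx":1.6,"ty":1.05,"tz":0,"twist":0},
  {"hand":0.2,"tx":2.4,"ty":1.5,"tz":0,"twist":0},
  {"hand":0.2,"tx":3.1,"ty":2.0,"tz":0,"twist":0},
  {"hand":0.2,"tx":3.15,"ty":2.05,"tz":0,"twist":0},
])

```text
time_s: 16.2
eef_pos: [0.5838, -0.016, 0.1591]
tool_rot: [-1.581, 0.018, 0.064]
force: [-0.2, 0.0, -4.0]
gripper_width: 0.363
```

```bash
python3 -c "
from h import *
look('side','s20',(270,160,370,250),8)
st()
bail(-.008,.004);bail(-.006,-.006);bail(-.005,-.013)
"
```

```text
t 16.25 pos [ 0.5833 -0.016   0.1594] rot [-1.5813  0.0184  0.0642] F [-0.1523 -0.4179 -4.3474] w 0.361
tx -0.05 ty -0.11 tz -0.02 twist 0.0 | n=0.1
tx 0.17 ty 0.89 tz -0.01 twist 0.0 | n=0.9
tx 0.28 ty 1.58 tz -0.00 twist 0.0 | n=1.6
```

View pics/s20_z.png

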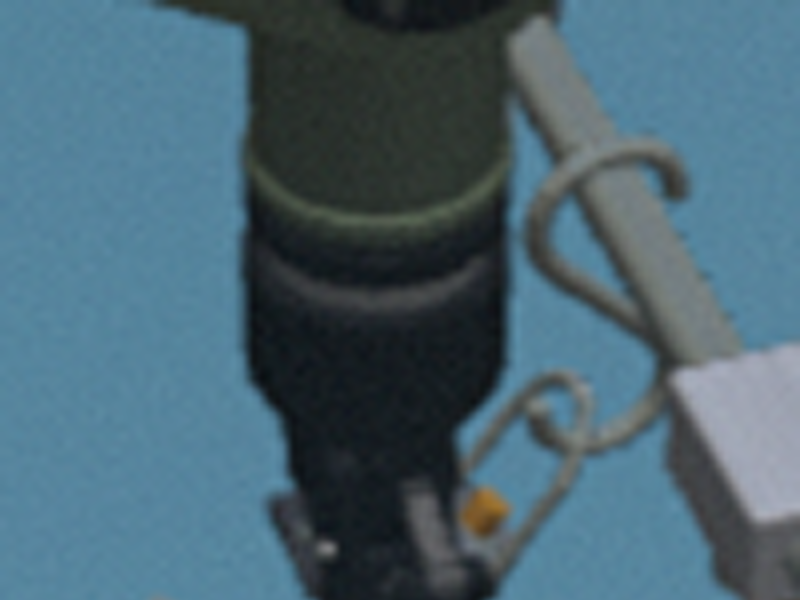

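The hook tip (zoom 540,415) is now inside the bail loop and the bail wire is beyond it, with about 5 mm clear of the gripper's cup. Lowering into the curl.

>>> arm_command([
  {"hand":0.2,"tx":0.05,"ty":0.4,"tz":0,"twist":0},
  {"hand":0.2,"tx":0.1,"ty":0.8,"tz":0,"twist":0},
  {"hand":0.2,"tx":0.15,"ty":1.1,"tz":0,"twist":0},
  {"hand":0.2,"tx":0.2,"ty":1.3,"tz":0,"twist":0},
  {"hand":0.2,"tx":0.2,"ty":1.3,"tz":0,"twist":0},
])

```text
time_s: 16.75
eef_pos: [0.5849, -0.016, 0.1461]
tool_rot: [-1.581, 0.019, 0.064]
force: [-0.4, -0.1, -4.2]
gripper_width: 0.367
```

```bash
python3 -c "
from h import *
look('side','s21',(270,160,370,250),8)
st()
bail(-.006,-.006);bail(-.005,-.013)
"
```

```text
t 16.80 pos [ 0.585  -0.016   0.1463] rot [-1.5813  0.0186  0.0642] F [ 1.0001 -1.2665 -4.0692] w 0.362
tx -0.02 ty -0.42 tz -0.01 twist 0.0 | n=0.4
tx 0.09 ty 0.28 tz 0.00 twist 0.0 | n=0.3
```

View pics/s21_z.png

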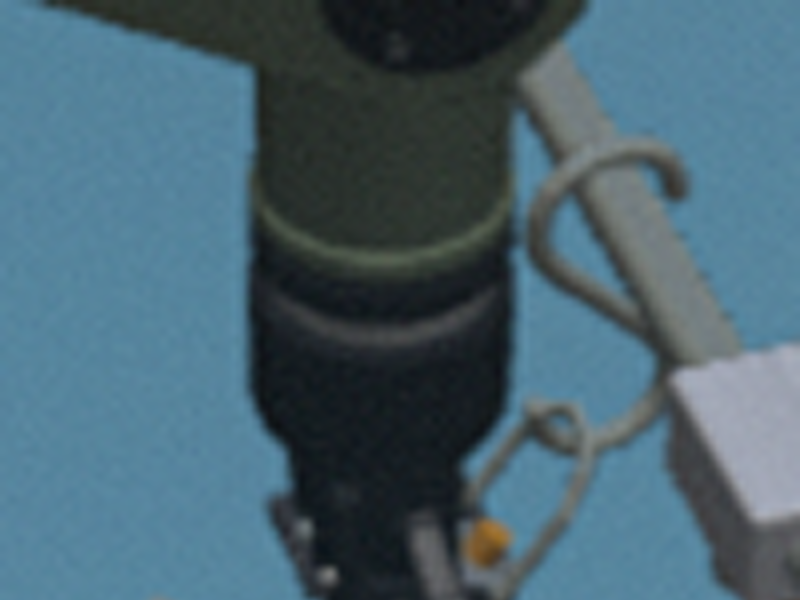

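>>> arm_command([
  {"hand":0.2,"tx":0,"ty":0.1,"tz":0,"twist":0},
  {"hand":0.2,"tx":0,"ty":0.2,"tz":0,"twist":0},
  {"hand":0.2,"tx":0,"ty":0.3,"tz":0,"twist":0},
  {"hand":0.2,"tx":0,"ty":0.35,"tz":0,"twist":0},
  {"hand":0.2,"tx":0,"ty":0.35,"tz":0,"twist":0},
])

```text
time_s: 17.3
eef_pos: [0.5849, -0.0161, 0.1427]
tool_rot: [-1.581, 0.019, 0.064]
force: [0.3, -1.1, -3.7]
gripper_width: 0.364
```

```bash
python3 -c "
from h import *
look('side','s22',(270,160,370,250),8)
st()
"
```

```text
t 17.35 pos [ 0.585  -0.016   0.1428] rot [-1.5813  0.0186  0.0643] F [ 0.2019 -0.2792 -3.7432] w 0.365
```

View pics/s22_z.png

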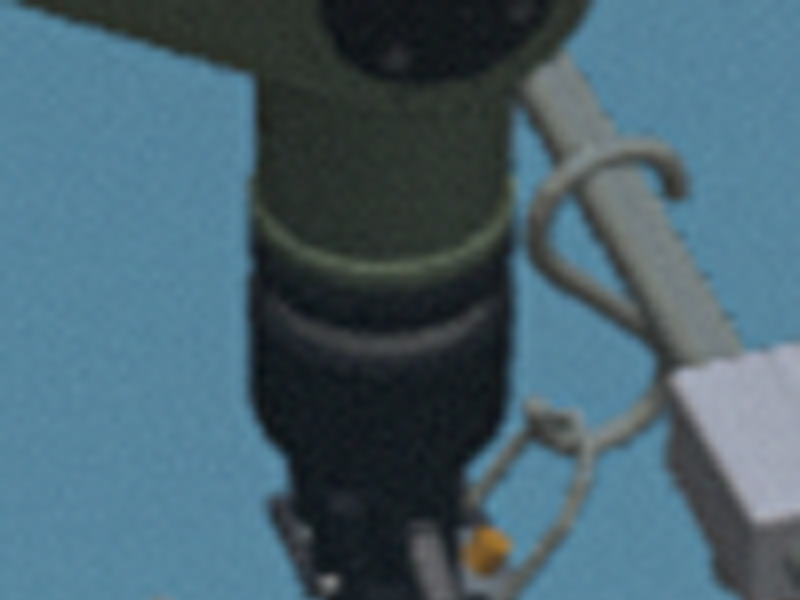

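>>> arm_command([
  {"hand":0.2,"tx":0,"ty":0.1,"tz":0,"twist":0},
  {"hand":0.2,"tx":0,"ty":0.2,"tz":0,"twist":0},
  {"hand":0.2,"tx":0,"ty":0.2,"tz":0,"twist":0},
])

```text
time_s: 17.65
eef_pos: [0.5855, -0.0161, 0.1413]
tool_rot: [-1.581, 0.017, 0.064]
force: [-0.2, -0.2, -1.4]
gripper_width: 0.36
```

>>> arm_command([
  {"hand":0.2,"tx":0.1,"ty":0.1,"tz":0,"twist":0},
  {"hand":0.2,"tx":0.1,"ty":0.2,"tz":0,"twist":0},
  {"hand":0.2,"tx":0.1,"ty":0.2,"tz":0,"twist":0},
])

```text
time_s: 17.95
eef_pos: [0.5876, -0.0161, 0.1402]
tool_rot: [-1.582, 0.014, 0.064]
force: [1.3, 0.1, 2.1]
gripper_width: 0.361
```

```bash
python3 -c "
from h import *
look('side','s23',(270,160,370,250),8)
st()
"
```

```text
t 18.00 pos [ 0.5875 -0.0161  0.1402] rot [-1.5817  0.0142  0.0642] F [1.2684 0.7351 2.5016] w 0.367
```

View pics/s23_z.png

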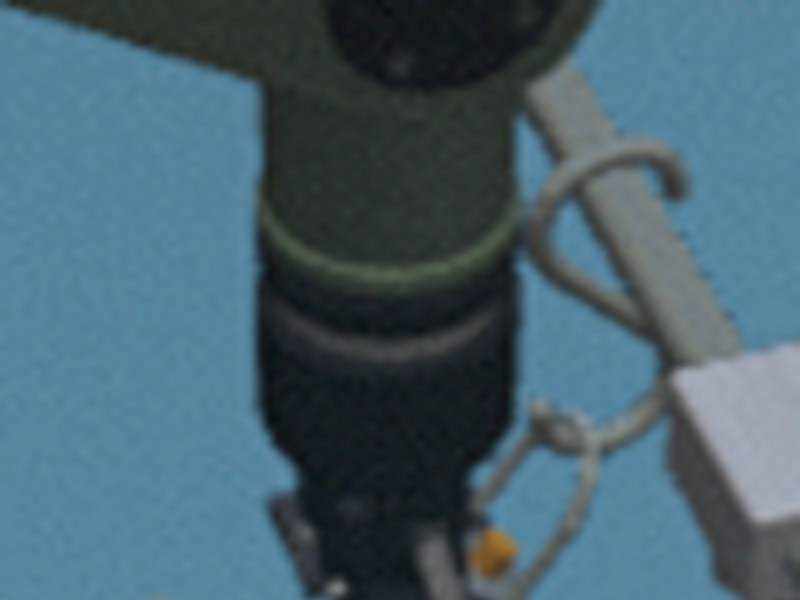

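The hook now bears the weight: Fz went from -4 to +2.5 N and the tip stands proud through the bail. I'll ease up 1 mm and release.

>>> arm_command([
  {"hand":0.2,"tx":0,"ty":-0.1,"tz":0,"twist":0},
  {"hand":0.2,"tx":0,"ty":-0.1,"tz":0,"twist":0},
], grip_force=20)

```text
time_s: 18.2
eef_pos: [0.587, -0.0161, 0.1409]
tool_rot: [-1.582, 0.015, 0.064]
force: [0.2, 0.4, -0.5]
gripper_width: 0.362
```

>>> arm_command([
  {"hand":0.45,"tx":0,"ty":0,"tz":0,"twist":0},
  {"hand":0.6,"tx":0,"ty":0,"tz":0,"twist":0},
])

```text
time_s: 18.4
eef_pos: [0.5865, -0.0161, 0.1407]
tool_rot: [-1.582, 0.017, 0.064]
force: [-0.8, -0.6, 0.1]
gripper_width: 0.589
```

```bash
python3 -c "
from h import *
look('side','s24',(250,140,400,290),4)
st()
"
```

```text
t 18.45 pos [ 0.5866 -0.0161  0.1407] rot [-1.5816  0.0165  0.0643] F [-0.3808  0.7646 -0.4872] w 0.601
```

View pics/s24_z.png

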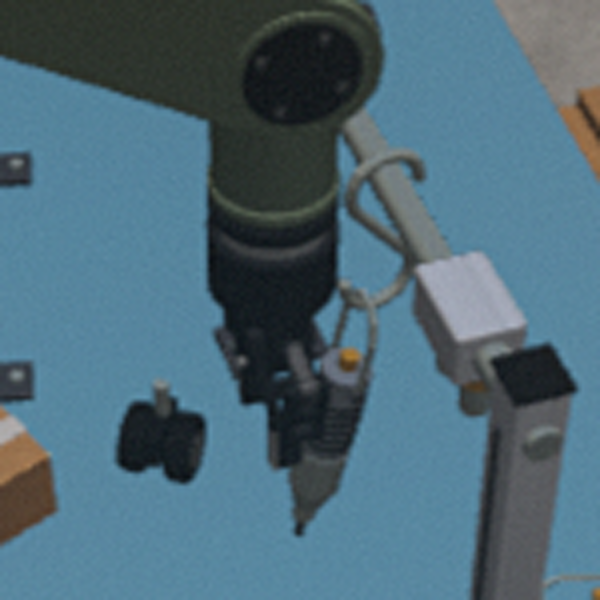

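The driver has swung free and hangs on the hook. I'll open wide and watch the swing.

>>> arm_command([
  {"hand":1,"tx":0,"ty":0,"tz":0,"twist":0},
  {"hand":1,"tx":0,"ty":0,"tz":0,"twist":0},
])

```text
time_s: 18.65
eef_pos: [0.5864, -0.0161, 0.1406]
tool_rot: [-1.582, 0.017, 0.064]
force: [0.0, -0.2, 0.2]
gripper_width: 0.91
```

```bash
cat > sw.py <<'E'
from h import *
import sys
# sequence of frames
N=int(sys.argv[1]);tag=sys.argv[2]; out=[]
for i in range(N):
    im,_=cams.snapshot('side'); t=bot.get_obs()['time_s']
    out.append(im[195:290,290:370,::-1].copy())
    # nipple orange near
    hsv=cv2.cvtColor(im,cv2.COLOR_RGB2HSV)
    m=cv2.inRange(hsv,(8,140,90),(25,255,255)); m[:200]=0;m[255:]=0;m[:,:310]=0;m[:,365:]=0
    ys,xs=np.nonzero(m); print('%.2f'%t,len(xs),np.round(xs.mean(),2) if len(xs) else None,np.round(ys.mean(),2) if len(xs) else None)
k=max(1,N//4); c=np.hstack([cv2.resize(o,None,fx=2.4,fy=2.4,interpolation=cv2.INTER_CUBIC) for o in out[::k][:4]])
cv2.imwrite(f'pics/{tag}.png',c[:,:800])
E
python3 sw.py 12 w1
```

```text
18.70 0 None None
18.75 0 None None
18.80 0 None None
18.85 0 None None
18.90 8 351.88 225.12
18.95 8 346.5 227.0
19.00 10 341.2 229.0
19.05 9 335.33 229.89
19.10 4 330.0 228.75
19.15 0 None None
19.20 0 None None
19.25 0 None None
```

View pics/w1.png

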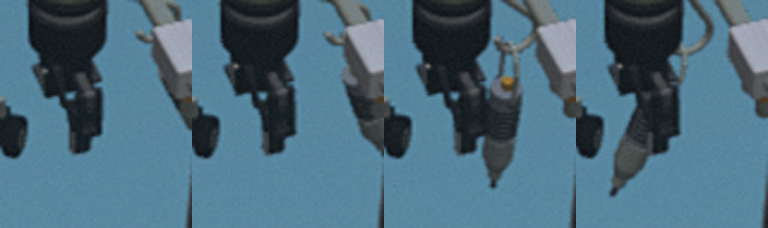

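```bash
python3 sw.py 20 w2; python3 sw.py 20 w3;python3 -c "
from h import *
st()"
```

```text
19.30 1 329.0 229.0
19.35 8 331.75 229.0
19.40 9 337.0 228.0
19.45 11 343.36 226.91
19.50 9 348.89 225.33
19.55 6 353.5 223.5
19.60 0 None None
19.65 0 None None
19.70 0 None None
19.75 0 None None
19.80 3 355.0 224.0
19.85 8 351.12 225.88
19.90 10 345.8 228.0
19.95 11 340.36 229.09
20.00 9 334.67 230.11
20.05 4 330.0 228.75
20.10 0 None None
20.15 0 None None
20.20 0 None None
20.25 5 329.4 228.2
20.30 9 332.89 228.33
20.35 10 338.3 227.6
20.40 10 344.2 226.0
20.45 10 349.0 224.8
20.50 6 353.5 223.0
20.55 0 None None
20.60 0 None None
20.65 0 None None
20.70 0 None None
20.75 6 354.5 225.0
20.80 8 350.12 226.88
20.85 9 345.0 228.67
20.90 10 339.8 230.0
20.95 10 334.4 230.3
21.00 4 330.0 228.75
21.05 1 329.0 229.0
21.10 0 None None
21.15 3 329.33 228.33
21.20 7 330.0 228.0
21.25 9 334.0 228.0
t 21.25 pos [ 0.5866 -0.0161  0.1406] rot [-1.5816  0.0166  0.0642] F [0.0934 1.1241 0.354 ] w 1.000
```

View pics/w3.png

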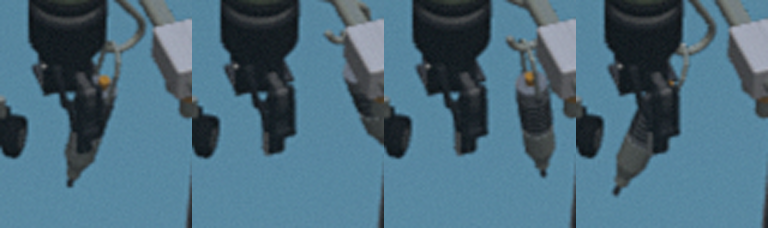

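The driver swings at about a 0.95 s period and decays only slowly, so I'll damp it actively. The plan is to retreat, turn the jaws along x, then advance an open finger's back gently as a stop.

>>> arm_command([
  {"hand":1,"tx":-2.5,"ty":0,"tz":0,"twist":0},
  {"hand":1,"tx":-6,"ty":0,"tz":0,"twist":0},
  {"hand":1,"tx":-9.5,"ty":0,"tz":0,"twist":3},
  {"hand":1,"tx":-10,"ty":0,"tz":0,"twist":11},
  {"hand":1,"tx":-10,"ty":0,"tz":0,"twist":19},
])

```text
time_s: 21.75
eef_pos: [0.4853, -0.0225, 0.1427]
tool_rot: [-1.586, 0.012, -0.273]
force: [-0.1, 0.8, -1.2]
gripper_width: 1.001
```

>>> arm_command([
  {"hand":1,"tx":0,"ty":0,"tz":0,"twist":8},
  {"hand":1,"tx":0,"ty":0,"tz":0,"twist":16},
  {"hand":1,"tx":0,"ty":0,"tz":0,"twist":24},
  {"hand":1,"tx":0,"ty":0,"tz":0,"twist":32},
  {"hand":1,"tx":0,"ty":0,"tz":0,"twist":40},
])

```text
time_s: 22.25
eef_pos: [0.4853, -0.0226, 0.1427]
tool_rot: [-1.591, -0.001, -0.977]
force: [0.4, 0.5, 0.4]
gripper_width: 1.003
```

```bash
python3 -c "
from h import *
st()
inc(rl(-.157,.09),.064-np.pi/2)"
```

```text
t 22.25 pos [ 0.4853 -0.0226  0.1427] rot [-1.5905 -0.0009 -0.9772] F [0.3662 0.5062 0.3733] w 1.003
tx 0.58 ty 5.25 tz 1.33 twist 30.3 | n=5.4
```

>>> arm_command([
  {"hand":1,"tx":0,"ty":1.5,"tz":0,"twist":8},
  {"hand":1,"tx":0,"ty":3,"tz":0,"twist":16},
  {"hand":1,"tx":0,"ty":4.2,"tz":0,"twist":24},
  {"hand":1,"tx":0,"ty":5.2,"tz":0,"twist":30},
  {"hand":1,"tx":0,"ty":5.2,"tz":0,"twist":30.3},
])

```text
time_s: 22.75
eef_pos: [0.4836, -0.0231, 0.0897]
tool_rot: [-1.59, -0.01, -1.506]
force: [0.7, 0.6, -0.8]
gripper_width: 1.002
```

```bash
sed -i 's/im\[195:290,290:370,::-1\]/im[190:290,265:365,::-1]/; s/fx=2.4,fy=2.4/fx=2,fy=2/' sw.py; python3 sw.py 19 w4; python3 -c "
from h import *
st()
inc(rl(-.15,.09),.064-np.pi/2)"
```

```text
22.80 9 338.11 230.11
22.85 12 333.25 230.33
22.90 11 330.18 229.82
22.95 14 328.5 229.5
23.00 13 328.38 228.62
23.05 10 329.5 228.2
23.10 11 332.45 227.64
23.15 11 336.64 226.91
23.20 11 341.36 225.91
23.25 9 346.11 224.67
23.30 6 350.5 224.0
23.35 3 354.0 223.0
23.40 0 None None
23.45 0 None None
23.50 0 None None
23.55 2 354.0 225.5
23.60 6 350.5 227.0
23.65 6 346.5 229.0
23.70 8 341.88 229.88
t 23.70 pos [ 0.4845 -0.0231  0.0907] rot [-1.5874 -0.0108 -1.5058] F [-0.2977  0.4916 -0.6679] w 1.002
tx -0.17 ty 0.04 tz 2.15 twist 0.1 | n=2.2
```

View pics/w4.png

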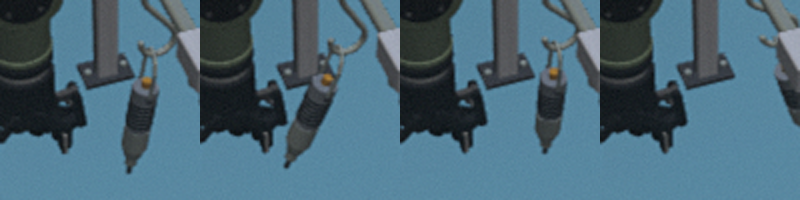

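The amplitude is already falling, with the nipple at 328–357 px. Now I'll advance the finger slowly as a stop.

>>> arm_command([
  {"hand":1,"tx":-0.1,"ty":0,"tz":0.8,"twist":0},
  {"hand":1,"tx":-0.15,"ty":0,"tz":1.6,"twist":0},
  {"hand":1,"tx":-0.2,"ty":0,"tz":2.4,"twist":0},
  {"hand":1,"tx":-0.2,"ty":0,"tz":3.0,"twist":0},
  {"hand":1,"tx":-0.2,"ty":0,"tz":3.4,"twist":0},
])

```text
time_s: 24.2
eef_pos: [0.5192, -0.0189, 0.09]
tool_rot: [-1.587, -0.011, -1.506]
force: [0.2, 0.2, 0.5]
gripper_width: 0.996
```

>>> arm_command([
  {"hand":1,"tx":0,"ty":0,"tz":0.25,"twist":0},
  {"hand":1,"tx":0,"ty":0,"tz":0.5,"twist":0},
  {"hand":1,"tx":0,"ty":0,"tz":0.75,"twist":0},
  {"hand":1,"tx":0,"ty":0,"tz":1.0,"twist":0},
  {"hand":1,"tx":0,"ty":0,"tz":1.2,"twist":0},
])

```text
time_s: 24.7
eef_pos: [0.5309, -0.0181, 0.0899]
tool_rot: [-1.588, -0.011, -1.506]
force: [-0.6, -0.3, 1.7]
gripper_width: 0.999
```

```bash
python3 sw.py 16 w5; python3 -c "
from h import *
st()
inc(rl(-.074,.09),.064-np.pi/2)"
```

```text
24.75 9 336.67 230.11
24.80 10 335.6 229.7
24.85 10 334.8 229.0
24.90 9 338.33 227.89
24.95 10 343.0 226.2
25.00 13 344.62 225.62
25.05 12 347.33 224.75
25.10 13 350.85 223.54
25.15 9 353.0 223.0
25.20 11 353.09 223.36
25.25 9 353.0 224.0
25.30 11 352.64 224.91
25.35 13 350.62 226.15
25.40 11 347.64 227.91
25.45 11 344.64 228.91
25.50 11 341.64 229.91
t 25.50 pos [ 0.5311 -0.0181  0.0898] rot [-1.5873 -0.0108 -1.5056] F [ 0.412  -0.344   0.2873] w 1.001
tx 0.04 ty -0.10 tz 5.06 twist 0.1 | n=5.1
```

View pics/w5.png

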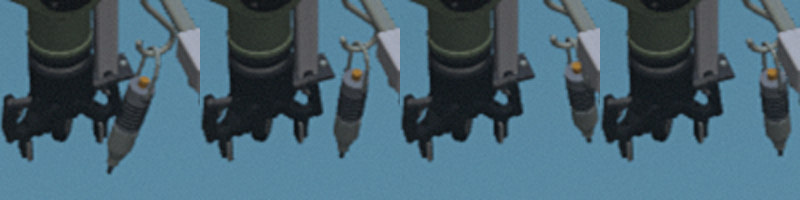

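The stop works: the nipple now ranges 334–353 px. Continuing slowly.

>>> arm_command([
  {"hand":1,"tx":0,"ty":0,"tz":0.15,"twist":0},
  {"hand":1,"tx":0,"ty":0,"tz":0.3,"twist":0},
  {"hand":1,"tx":0,"ty":0,"tz":0.45,"twist":0},
  {"hand":1,"tx":0,"ty":0,"tz":0.6,"twist":0},
  {"hand":1,"tx":0,"ty":0,"tz":0.75,"twist":0},
])

```text
time_s: 26.0
eef_pos: [0.5388, -0.0176, 0.0897]
tool_rot: [-1.587, -0.011, -1.506]
force: [-0.4, 0.3, 0.4]
gripper_width: 1.0
```

>>> arm_command([
  {"hand":1,"tx":0,"ty":0,"tz":0.15,"twist":0},
  {"hand":1,"tx":0,"ty":0,"tz":0.3,"twist":0},
  {"hand":1,"tx":0,"ty":0,"tz":0.45,"twist":0},
  {"hand":1,"tx":0,"ty":0,"tz":0.6,"twist":0},
  {"hand":1,"tx":0,"ty":0,"tz":0.75,"twist":0},
])

```text
time_s: 26.5
eef_pos: [0.5461, -0.0171, 0.0895]
tool_rot: [-1.588, -0.011, -1.506]
force: [-1.0, -0.5, 0.5]
gripper_width: 0.999
```

>>> arm_command([
  {"hand":1,"tx":0,"ty":0,"tz":0.15,"twist":0},
  {"hand":1,"tx":0,"ty":0,"tz":0.3,"twist":0},
  {"hand":1,"tx":0,"ty":0,"tz":0.45,"twist":0},
  {"hand":1,"tx":0,"ty":0,"tz":0.6,"twist":0},
  {"hand":1,"tx":0,"ty":0,"tz":0.75,"twist":0},
])

```text
time_s: 27.0
eef_pos: [0.5538, -0.0166, 0.0894]
tool_rot: [-1.588, -0.011, -1.506]
force: [0.3, 0.1, 0.3]
gripper_width: 1.001
```

```bash
python3 sw.py 20 w6; python3 -c "
from h import *
st()
inc(rl(-.074,.09),.064-np.pi/2)"
```

```text
27.05 12 348.5 225.0
27.10 10 347.2 226.0
27.15 9 345.0 227.0
27.20 10 343.5 227.8
27.25 10 341.5 228.8
27.30 9 342.11 228.67
27.35 8 342.12 228.88
27.40 10 341.2 229.0
27.45 10 342.5 228.8
27.50 10 344.5 227.8
27.55 12 345.42 227.25
27.60 9 346.0 227.0
27.65 12 347.25 226.33
27.70 10 347.8 226.0
27.75 10 347.8 226.0
27.80 12 347.5 226.0
27.85 10 347.2 226.0
27.90 11 346.09 226.36
27.95 9 345.0 227.0
28.00 12 343.92 227.33
t 28.00 pos [ 0.5536 -0.0166  0.0894] rot [-1.5878 -0.0108 -1.5057] F [ 0.0631 -0.5529 -0.1264] w 1.003
tx 0.04 ty -0.11 tz 2.80 twist 0.1 | n=2.8
```

View pics/w6.png

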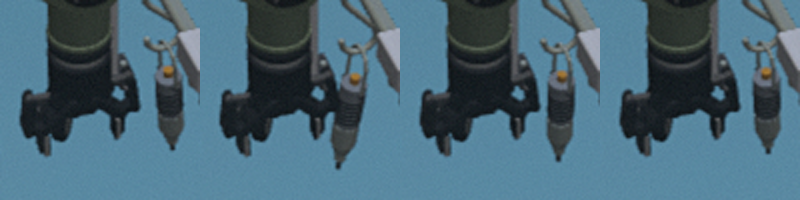

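>>> arm_command([
  {"hand":1,"tx":0,"ty":0,"tz":0.12,"twist":0},
  {"hand":1,"tx":0,"ty":0,"tz":0.24,"twist":0},
  {"hand":1,"tx":0,"ty":0,"tz":0.36,"twist":0},
  {"hand":1,"tx":0,"ty":0,"tz":0.48,"twist":0},
  {"hand":1,"tx":0,"ty":0,"tz":0.6,"twist":0},
])

```text
time_s: 28.5
eef_pos: [0.5598, -0.0162, 0.0893]
tool_rot: [-1.588, -0.011, -1.506]
force: [-0.4, -0.8, 0.2]
gripper_width: 1.0
```

>>> arm_command([
  {"hand":1,"tx":0,"ty":0,"tz":0.12,"twist":0},
  {"hand":1,"tx":0,"ty":0,"tz":0.24,"twist":0},
  {"hand":1,"tx":0,"ty":0,"tz":0.36,"twist":0},
  {"hand":1,"tx":0,"ty":0,"tz":0.48,"twist":0},
  {"hand":1,"tx":0,"ty":0,"tz":0.6,"twist":0},
])

```text
time_s: 29.0
eef_pos: [0.5658, -0.0158, 0.0891]
tool_rot: [-1.588, -0.011, -1.506]
force: [-0.3, -0.6, -0.2]
gripper_width: 1.0
```

```bash
python3 sw.py 20 w7; python3 -c "
from h import *
st()
inc(rl(-.074,.09),.064-np.pi/2)"
```

```text
29.05 13 344.62 227.38
29.10 10 345.2 227.0
29.15 10 345.8 227.0
29.20 9 346.0 227.0
29.25 10 345.8 227.0
29.30 11 345.82 227.18
29.35 12 345.25 227.33
29.40 10 345.0 227.8
29.45 11 344.91 227.64
29.50 10 345.0 227.5
29.55 13 344.62 227.62
29.60 12 344.5 227.5
29.65 13 344.62 227.38
29.70 13 344.62 227.38
29.75 12 344.58 227.25
29.80 11 344.55 227.36
29.85 12 344.5 227.5
29.90 12 344.5 227.5
29.95 11 344.45 227.36
30.00 12 344.5 227.5
t 30.00 pos [ 0.5658 -0.0158  0.0892] rot [-1.5877 -0.0108 -1.5057] F [-0.8308  0.6536  0.3179] w 0.999
tx 0.05 ty -0.11 tz 1.59 twist 0.1 | n=1.6
```

View pics/w7.png

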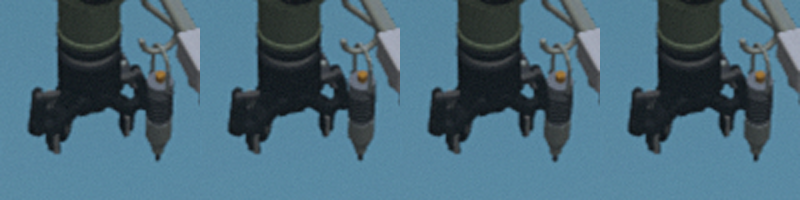

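It is now still, possibly leaning lightly on the finger. I'll back off very slowly.

>>> arm_command([
  {"hand":1,"tx":0,"ty":0,"tz":-0.03,"twist":0},
  {"hand":1,"tx":0,"ty":0,"tz":-0.06,"twist":0},
  {"hand":1,"tx":0,"ty":0,"tz":-0.1,"twist":0},
  {"hand":1,"tx":0,"ty":0,"tz":-0.14,"twist":0},
  {"hand":1,"tx":0,"ty":0,"tz":-0.18,"twist":0},
])

```text
time_s: 30.5
eef_pos: [0.5639, -0.016, 0.0892]
tool_rot: [-1.588, -0.011, -1.506]
force: [0.3, -0.4, -0.8]
gripper_width: 0.999
```

>>> arm_command([
  {"hand":1,"tx":0,"ty":0,"tz":-0.05,"twist":0},
  {"hand":1,"tx":0,"ty":0,"tz":-0.1,"twist":0},
  {"hand":1,"tx":0,"ty":0,"tz":-0.15,"twist":0},
  {"hand":1,"tx":0,"ty":0,"tz":-0.2,"twist":0},
  {"hand":1,"tx":0,"ty":0,"tz":-0.25,"twist":0},
])

```text
time_s: 31.0
eef_pos: [0.5614, -0.0161, 0.0892]
tool_rot: [-1.588, -0.011, -1.506]
force: [-0.0, 1.2, 0.1]
gripper_width: 0.998
```

>>> arm_command([
  {"hand":1,"tx":0,"ty":0,"tz":-0.06,"twist":0},
  {"hand":1,"tx":0,"ty":0,"tz":-0.12,"twist":0},
  {"hand":1,"tx":0,"ty":0,"tz":-0.18,"twist":0},
  {"hand":1,"tx":0,"ty":0,"tz":-0.24,"twist":0},
  {"hand":1,"tx":0,"ty":0,"tz":-0.3,"twist":0},
])

```text
time_s: 31.5
eef_pos: [0.5583, -0.0164, 0.0893]
tool_rot: [-1.588, -0.011, -1.506]
force: [-0.4, -0.6, -0.3]
gripper_width: 0.999
```

```bash
python3 sw.py 10 w8
```

```text
31.55 9 344.11 227.67
31.60 9 344.11 227.67
31.65 9 344.11 227.67
31.70 9 344.11 227.67
31.75 9 344.11 227.67
31.80 9 344.11 227.67
31.85 10 344.0 227.5
31.90 9 344.11 227.67
31.95 10 344.3 227.6
32.00 10 344.3 227.6
```

>>> arm_command([
  {"hand":1,"tx":0,"ty":0,"tz":-0.5,"twist":0},
  {"hand":1,"tx":0,"ty":0,"tz":-2,"twist":0},
  {"hand":1,"tx":0,"ty":0,"tz":-5,"twist":0},
  {"hand":1,"tx":0,"ty":0,"tz":-9,"twist":0},
  {"hand":1,"tx":0,"ty":0,"tz":-12,"twist":0},
])

```text
time_s: 32.5
eef_pos: [0.4358, -0.0241, 0.091]
tool_rot: [-1.59, -0.011, -1.506]
force: [0.1, 0.1, 0.8]
gripper_width: 0.993
```

```bash
python3 sw.py 24 w9; python3 -c "
from h import *
look('side','s30',(230,120,390,270),4)
look('top','t30',(200,150,360,270),5)
st()"
```

```text
32.55 9 344.11 227.67
32.60 9 344.11 227.67
32.65 9 344.11 227.67
32.70 9 344.11 227.67
32.75 9 344.11 227.67
32.80 9 344.11 227.67
32.85 9 344.11 227.67
32.90 9 344.11 227.67
32.95 9 344.11 227.67
33.00 9 344.11 227.67
33.05 9 344.11 227.67
33.10 8 344.12 227.88
33.15 9 344.11 227.67
33.20 10 344.3 227.6
33.25 9 344.11 227.67
33.30 9 344.11 227.67
33.35 9 344.11 227.67
33.40 9 344.11 227.67
33.45 9 344.11 227.67
33.50 9 344.11 227.67
33.55 9 344.11 227.67
33.60 10 344.3 227.6
33.65 8 344.12 227.88
33.70 9 344.11 227.67
t 33.80 pos [ 0.4387 -0.0241  0.0913] rot [-1.5877 -0.0107 -1.5057] F [0.3802 0.6081 0.4218] w 0.998
```

View pics/s30_z.png

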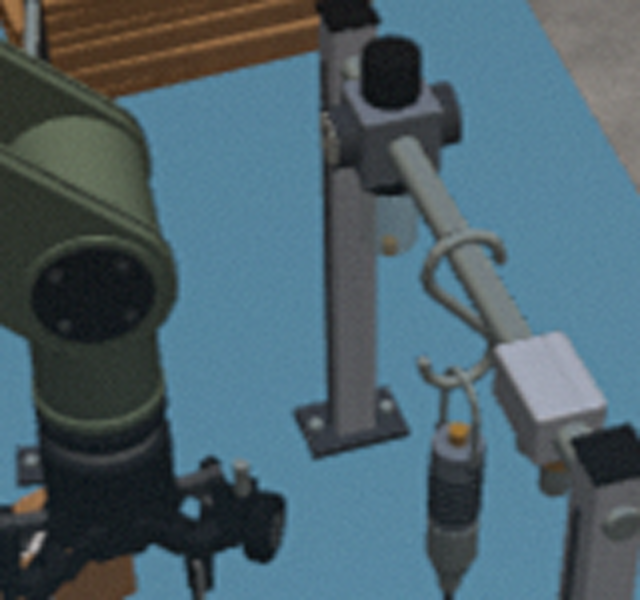

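View pics/t30_z.png

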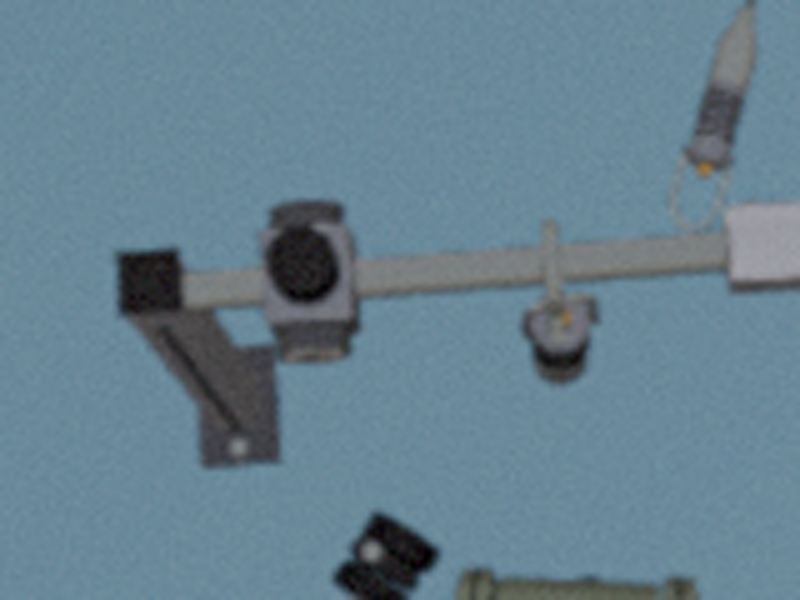

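The driver hangs upright and motionless, the same pixel for 1.2 s. I'll raise the arm clear and check the rest of the scene.

>>> arm_command([
  {"hand":1,"tx":0,"ty":-3,"tz":0,"twist":0},
  {"hand":1,"tx":0,"ty":-7,"tz":-1,"twist":0},
  {"hand":1,"tx":0,"ty":-11,"tz":-2,"twist":0},
  {"hand":1,"tx":0,"ty":-12,"tz":-2,"twist":0},
  {"hand":1,"tx":0,"ty":-12,"tz":-2,"twist":0},
])

```text
time_s: 34.3
eef_pos: [0.4216, -0.024, 0.2132]
tool_rot: [-1.583, -0.011, -1.506]
force: [0.2, 0.2, 0.1]
gripper_width: 0.998
```

```bash
python3 sw.py 4 w10; python3 -c "
from h import *
im,_=save('side','s31'); a=np.load('side0.npz')['im']
save('top','t31')
S=lambda u,v:(230+(u+.5)/4-.5,120+(v+.5)/4-.5)
p=plane('side',*S(459,435),rail,np.array([-.064,.998,0]));q=plane('side',*S(449,595),rail,np.array([-.064,.998,0]))
print('nipple',p,'near bit',q)
st()"
```

```text
34.35 9 344.11 227.67
34.40 9 344.11 227.67
34.45 9 344.11 227.67
34.50 9 344.11 227.67
nipple [ 0.6579 -0.0103  0.1832] near bit [ 0.6563 -0.0104  0.0304]
t 34.60 pos [ 0.4201 -0.0239  0.2102] rot [-1.5909 -0.0103 -1.5056] F [-0.046   0.6415  0.3814] w 0.997
```

View pics/s31.png

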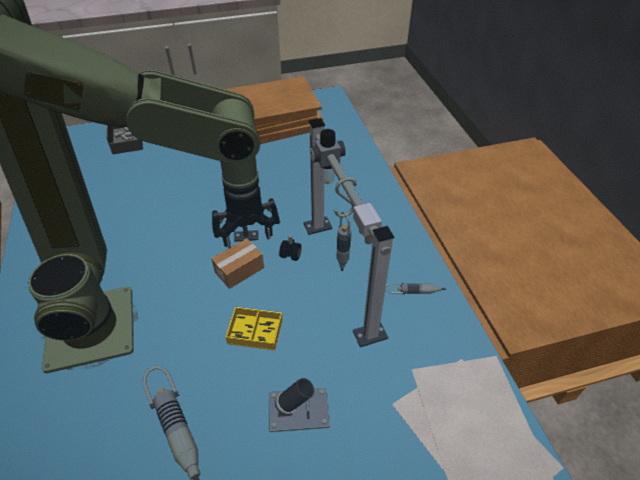

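View pics/t31.png

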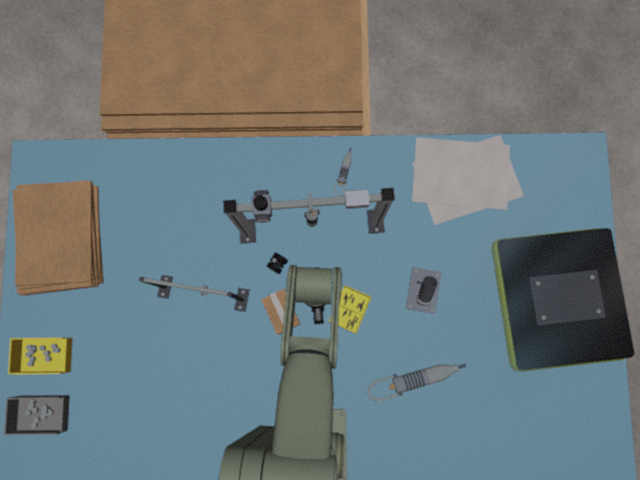

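Carton (238,262), tray (255,328) and castor (290,248) sit where they started, the small hook is still on the stock bar, and the driver hangs vertical: nipple and bit are within 2 mm in x. Handing in.

```bash
python3 -c "
from h import *
print(order.finish_job())"
```

```text
the job is handed in; nothing more can be done
None
```

The job is done and was handed in at about 34.6 s, well inside the 67 s limit. I took the large S-hook off the stock bar and hung it on the rail, about midway between the regulator and the manifold. I then drew the middle-sized screwdriver from its holster along the bore and hung it by its bail in the hook's lower curl.

**Swing:** on release the driver swung widely and decayed slowly. I damped it with the back of an open finger and then backed away slowly.

**Last checks:**
- **Driver:** it stayed on the same pixel for about 2 s, including after the arm had backed off. Nipple and bit line up vertically within 2 mm, the bit is about 30 mm above the bench, and the wrist force is about zero.
- **Hook position:** y is about -0.011 m, against a midpoint of about -0.0105 m.
- **Other items:** castor, tray and carton look unmoved, though the arm partly hides the carton in the last top view. The small hook is still on the stock bar.

**Disagreements:** some camera readings of the hook and the held driver were 3–6 mm off the values from the given geometry. The insertion under that geometry went in without unexpected contact. The finger-stop contacts produced only small forces in the readings I took. The peak force during those taps was not recorded.

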